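# Clear up after cooking: cutlery, spices and fruit each to its own place

### The job

Clear the front of the worktop after cooking by sorting the five things left there into the places where they belong: the big spoon flat in the long cutlery tray, the teaspoon flat in the short one, the two loose spice jars upright in the two free bays of the spice rack, one to a bay, and the lemon in the fruit bowl. Any order will do; set things down, do not drop or throw them, and leave the squat food tin standing among them where it is.

Things in the scene. Friction and masses are not known exactly. Their poses are not given: they have to be found in the camera images.
- spoon: The big metal spoon (tablespoon), 191 x 38 x 13 mm, lying flat on the worktop. Origin: centre of its length, on its underside. x runs along its length, z up. It can be gripped across its width at the origin, where it is solid to the touch 29 mm wide (as if the straight outline from bowl to handle end were filled); 0.06 kg.
- teaspoon: The small metal spoon, 132 x 26 x 9 mm, lying flat on the worktop. Origin: centre of its length, on its underside. x runs along its length, z up. It can be gripped across its width at the origin, where it is solid to the touch 21 mm wide (filled in the same way); 0.03 kg.
- jar_a: A loose spice jar: glass cylinder 41 mm across and 105 mm tall with a dark brown screw cap (top 20 mm, same width), standing on the worktop. Origin: centre of its underside, z up. 0.11 kg. Same kind as jar_b; the two are interchangeable.
- jar_b: The second loose spice jar, same shape and size as jar_a (41 mm across, 105 mm tall). Origin: centre of its underside, z up.
- lemon: A lemon, 77 x 51 x 52 mm, lying on the worktop. Origin: under its middle, on the surface it lies on at the start; x along its length, z up at the start. Grip it across its 51 mm width (its y) at about 26 mm height. 0.1 kg.
- long_tray: The longer of the two open bamboo cutlery trays, fixed: outside 98 x 240 x 40 mm (x, y, z), walls and floor 6 mm thick, so the inside is 86 x 228 mm and 34 mm deep. Origin: centre of its underside, on the worktop; y along its length, z up.
- short_tray: The shorter open bamboo cutlery tray, fixed: outside 98 x 172 x 40 mm (x, y, z), walls and floor 6 mm thick, so the inside is 86 x 160 mm and 34 mm deep (the big spoon cannot lie flat in it). Origin: centre of its underside; y along its length, z up.
- rack: Wooden spice rack, fixed, 70 x 192 x 50 mm (x, y, z): three bays in a row, 58 x 56 mm (x, y) inside, centred at y = +62, 0 and -62 mm of the rack; bay floor 8 mm above the worktop; dividers 44, ends and back (+x) 50 mm high, front rail (-x) up to 44 mm. The bay at y = +62 mm holds a jar already (same size, fixed); the other two are free. Origin: centre of the underside.
- bowl: White fruit bowl, fixed, round: 144 mm across the rim, 50 mm high, 96 mm across at the foot, wall 4 mm, flat inner floor 5 mm above the worktop. Origin: centre of its underside.
- tin: Bystander, not to be moved: a squat food tin, 75 mm across and 58 mm high, standing among the things. Origin: centre of its underside.

How it is judged:
By the outcome, as a careful person would: the job done as asked, in the order asked, and still so for the second after the job is handed in, with the robot touching nothing.
It also fails if it takes over 138 s, if anything falls off the work surface, if the arm or the gripper's body presses on something with over 40 N, if the wrist force passes 120 N, or if a joint passes its speed limit or range.

### The arm

A 7-joint arm with a two-finger parallel gripper is mounted at the origin on a cart in front of the work surface, level with it; the furniture and walls round the work are solid. World frame = base frame: x ahead of the robot, y to its left, z up, the work surface at z = 0. Lengths are in m, angles in rad, forces in N, time in s.
With the tool pointing down it reaches from about 0.425 to 1.025 m from the base axis. Payload 9.4 kg.
Tool frame: the origin (TCP) lies between the finger pads; the fingertips stand 25 mm ahead of it and the grasp point (between the pads) lies 6 mm ahead of it; z points along the fingers, y is the direction in which the jaws open and shut (so a half turn about z gives the same grasp; the last joint's range is limited). The gripper opens to 93 mm and grips with 3 to 60 N. Pads are 15 mm wide; open, the fingers measure 128 mm over their backs; the gripper's body (75 mm by 188 mm) begins 65 mm behind the grasp point.
Start: joints at [1.198, 0.599, -0.003, 1.599, 0.002, 0.943, -0.08], TCP at [0.211, -0.694, 0.244] pointing down, gripper open.
Joint ranges: [-2.57, 2.57], [-0.35, 1.97], [-1.29, 1.29], [0.11, 2.56], [-1.05, 4.19], [0.11, 1.86], [-2.63, 2.63]. Speed limits (rad/s): [2.22, 2.22, 3.01, 3.01, 3.14, 3.14, 3.14].

### API

Orientations are given as [roll, pitch, yaw] about the fixed x, y, z axes, in that order (R = Rz(yaw) Ry(pitch) Rx(roll)).
In Python, from plant import monitor, eyes, hand_in, trace, landmark_of gives the robot as it stands. The module is installed in compiled form; this text tells all that it offers.
- The arm moves only by the shell command python3 -m creep 'ROWS' [FORCE]. ROWS is JSON, a list of rows, each a list of 3 entries, a list of its own where there are three numbers: the shift along the tool's x, y, z in m, then the turn, a rotation vector about the tool's x, y, z in degrees, then the opening, from 0 (shut) to 1 (fully open). In form: [[[tx, ty, tz], [wx, wy, wz], hand], ...]. A call has 1 to 8 rows; each row is the pose to reach, as a shift and turn from the pose commanded when the call began, along the tool's axes at that moment; what a row does not reach only later rows make up. A row lasts 1/10 s, in which the tool goes at most 50 mm and 8.59 degrees, less where a joint would pass 70% of its speed; a pose out of reach is approached as far as the arm can. A call with a gripper value outside its range is refused whole. The fingers move at their own pace and stop on an object; FORCE is the grip in N (left out, the last holds). Time passes only in rows, so rows that repeat a pose let the fingers close. It gives the time, the measured TCP pose, the force and the opening at its end, in the units of the state.
- monitor.read_state(): the state, without advancing time (a new reading comes with each control period).
- eyes.snapshot(name): name is "side" or "top"; returns the picture (480x640x3 uint8, red, green, blue); there is no depth.
- eyes.get_calibration(name): a dict with "intrinsics" (3x3 intrinsics, pixels), "camera_from_world" (4x4, takes a point from world to camera coordinates). Camera axes: x right, y down, z forward; pixel columns grow to the right and rows downward; lengths in m; the calibration is good to about 2 mm. A picture is of the moment at which its call begins. get_calibration takes no time and is no camera call.
- hand_in(): hands the job in, once; it reports no verdict.
Trained networks look in the newest picture that a camera, given by its name, has taken for a name from the list of things; names that differ only in an ending like _2 or _b are one class to them, and where a whole thing is asked for, a point or a joint stands for the part that bears it (a point fixed in the world has none). Each returns a list of dicts, best first, with "score" (0 to 1); they miss things now and then, are a little off and sometimes report something else, mostly with a low value. They report only what shows in the picture. A call takes as long as a camera call.
- trace(camera, label): "region" (480x640 bool, what is visible of it) and "rect" ([left, top, right, bottom] in pixels, round what is visible of it).
- landmark_of(camera, label): "at" ([column, row] in pixels: a listed point, or the origin of a listed thing).
The state is a dict: "time_s": time; "joint_positions": joint angles; "qd": joint speeds; "effort": joint torques, N m; "ee_pos": TCP position; "orientation": TCP orientation; "wrist_force": force on the tool from outside, world axes, zero at the start; "torque": the same for the moment, N m; "finger_gap": finger opening in m.
Only numpy, scipy, OpenCV 4.12 (cv2) and the standard library are available. Lean on these libraries where they do the work, as an engineer would, in place of code of your own. Each camera call takes 0.05 s, during which the arm holds its last target.

## Working session

There is one attempt and no reset: what is moved stays moved. The work goes in short steps, Python scripts to look and compute and a shell command to move; the robot and the scene stay as the last step left them, time stands still between calls to the robot, and variables do not carry over. Pictures are saved under pics/ and viewed, and the job is handed in when it is done.

```bash
mkdir -p pics; ls; python3 - <<'E'
from plant import monitor, eyes, hand_in, trace, landmark_of
import cv2
for n in ("top","side"):
    im=eyes.snapshot(n); cv2.imwrite(f"pics/{n}0.png",im[:,:,::-1])
    c=eyes.get_calibration(n); print(n,c)
print(monitor.read_state())
E
```

```text
pics
top {'intrinsics': array([[449.55674244,   0.        , 321.85172716],
       [  0.        , 449.55674244, 244.8015776 ],
       [  0.        ,   0.        ,   1.        ]]), 'camera_from_world': array([[ 0.01145378, -0.9998844 , -0.00999948,  0.01176851],
       [-0.99685999, -0.01063441, -0.07846704,  0.5084011 ],
       [ 0.07835164,  0.01086682, -0.99686656,  1.02695351],
       [ 0.        ,  0.        ,  0.        ,  1.        ]])}
side {'intrinsics': array([[583.65638136,   0.        , 313.93480619],
       [  0.        , 583.65638136, 243.20407668],
       [  0.        ,   0.        ,   1.        ]]), 'camera_from_world': array([[ 0.96036243, -0.27794778,  0.02119059, -0.51534598],
       [-0.11450255, -0.46265131, -0.87911486,  0.09630929],
       [ 0.25415188,  0.8418425 , -0.47613866,  1.41509419],
       [ 0.        ,  0.        ,  0.        ,  1.        ]])}
{'time_s': 0.1, 'joint_positions': array([ 1.19826886,  0.60001746, -0.00253301,  1.60001746,  0.00178662,
        0.94289154, -0.07977908]), 'qd': array([ 7.68542155e-04, -1.17213485e-03, -1.40753872e-03, -2.06295929e-03,
        5.79887673e-04, -1.62866240e-05, -1.20114930e-03]), 'effort': array([ 5.42214271e-03, -7.66553450e+01,  1.50183856e+00, -2.52937299e+01,
       -5.23877295e-02,  1.36521051e-02,  2.01942953e-05]), 'ee_pos': array([ 0.21123732, -0.69314554,  0.242878  ]), 'orientation': array([-3.14026645e+00,  1.20234692e-04,  2.95890501e-01]), 'wrist_force': array([-0.2848091 , -0.63812006, -0.65156392]), 'torque': array([ 0.00741972, -0.04112056,  0.01201277]), 'finger_gap': 0.09287277917868299}
```

View pics/top0.png

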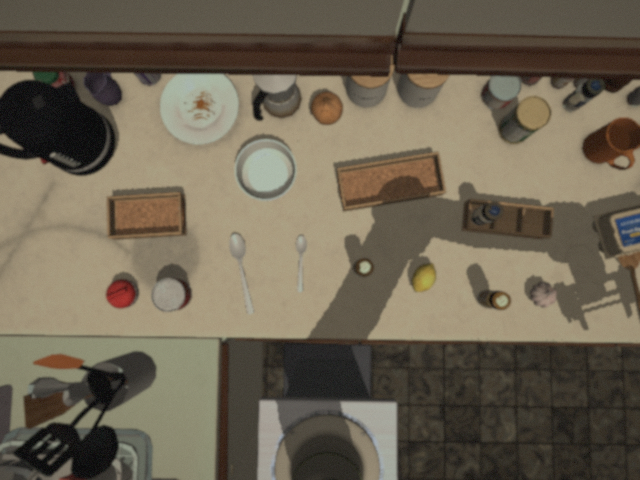

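View pics/side0.png

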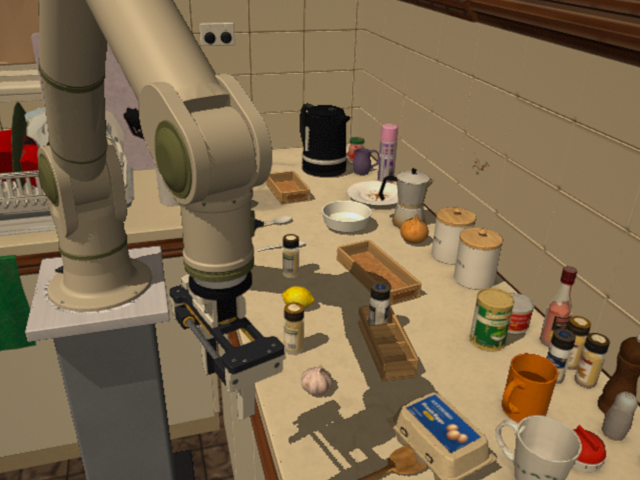

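The top view shows the big spoon around (241,270), the teaspoon (300,262), jars at (364,267) and (499,300), the lemon (424,277) and the tin (170,294). The bowl is at (265,168), the long tray (390,180), the short tray (147,214) and the rack (507,218), with its filled bay on the left.

```bash
cat > h.py <<'E'
import numpy as np, cv2
from plant import monitor, eyes, hand_in, trace, landmark_of
def back(cam,uv,z):
    c=eyes.get_calibration(cam);K=c["intrinsics"];T=c["camera_from_world"]
    R,t=T[:3,:3],T[:3,3]; o=-R.T@t
    d=R.T@np.linalg.solve(K,np.r_[uv,1.]); return o+d*(z-o[2])/d[2]
def proj(cam,P):
    c=eyes.get_calibration(cam);K=c["intrinsics"];T=c["camera_from_world"]
    q=K@(T[:3,:3]@np.asarray(P,float)+T[:3,3]); return q[:2]/q[2]
def tri(uv1,uv2):
    A=[]
    for cam,uv in(("top",uv1),("side",uv2)):
        c=eyes.get_calibration(cam);P=c["intrinsics"]@c["camera_from_world"][:3]
        A+= [uv[0]*P[2]-P[0],uv[1]*P[2]-P[1]]
    v=np.linalg.svd(np.array(A))[2][-1];return v[:3]/v[3]
E
python3 - <<'E'
from h import *
np.set_printoptions(precision=4,suppress=True)
eyes.snapshot("top")
im=cv2.imread("pics/top0.png")
zmid=dict(spoon=.005,teaspoon=.004,jar_a=.105,lemon=.026,long_tray=.04,short_tray=.04,rack=.05,bowl=.05,tin=.058)
for n in zmid:
    for k,d in enumerate(trace("top",n)[:3]):
        if d["score"]<.2: continue
        m=d["region"]; r=d["rect"]; ys,xs=np.nonzero(m)
        pts=np.array([back("top",(x,y),zmid[n])[:2] for x,y in zip(xs,ys)])
        rr=cv2.minAreaRect((pts*1000).astype(np.float32))
        c,e,v=cv2.PCACompute2(pts.astype(np.float32),None)
        print(n,"score",round(d["score"],2),np.round(r),"cent",c[0],"axis deg",np.degrees(np.arctan2(e[0,1],e[0,0])).round(1),"rect",np.round(rr[0],1),np.round(rr[1],1),round(rr[2],1))
        np.save(f"m_{n}_{k}.npy",m)
    for d in landmark_of("top",n)[:3]:
        print("   lm",round(d["score"],2),np.round(d["at"],1),back("top",d["at"],0)[:2])
E
```

```text
spoon score 0.56 [231. 237. 254. 314.] cent [0.4571 0.2086] axis deg 12.7 rect [438.6 207.9] [188.   34.7] 9.3
   lm 0.91 [243.9 273.5] [0.4397 0.2013]
   lm 0.55 [297.1 261.7] [0.4691 0.0758]
teaspoon score 0.8 [292. 232. 307. 292.] cent [0.4758 0.0685] axis deg -1.5 rect [465.1  66.2] [129.7  23.7] 0.9
   lm 0.53 [298.4 264.8] [0.4618 0.0726]
jar_a score 0.68 [352. 260. 374. 277.] cent [ 0.455  -0.0706] axis deg 114.0 rect [455.1 -70.6] [40.5 43.8] 45.4
jar_a score 0.64 [477. 292. 512. 310.] cent [ 0.391  -0.3464] axis deg 84.5 rect [ 391.2 -346.3] [71.8 37.3] 85.5
   lm 0.75 [481.4 300.1] [ 0.3839 -0.3576]
   lm 0.68 [360.3 267.5] [ 0.457  -0.0738]
lemon score 0.82 [409. 264. 433. 293.] cent [ 0.4355 -0.2158] axis deg -29.4 rect [ 435.8 -215.1] [59.  57.5] 13.6
   lm 0.61 [419.8 276. ] [ 0.4386 -0.214 ]Traceback (most recent call last):
  File "<stdin>", line 10, in <module>
  File "h.py", line 4, in back
    c=eyes.get_calibration(cam);K=c["intrinsics"];T=c["camera_from_world"]
ValueError: time passes only in moves, steps and waits
```

```bash
python3 - <<'E'
import cv2
im=cv2.imread("pics/top0.png")
a=im[130:330,90:360];cv2.imwrite("pics/c1.png",cv2.resize(a,None,fx=2.9,fy=2.9,interpolation=3))
a=im[130:330,330:600];cv2.imwrite("pics/c2.png",cv2.resize(a,None,fx=2.9,fy=2.9,interpolation=3))
E
```

```text
(no output)
```

View pics/c1.png

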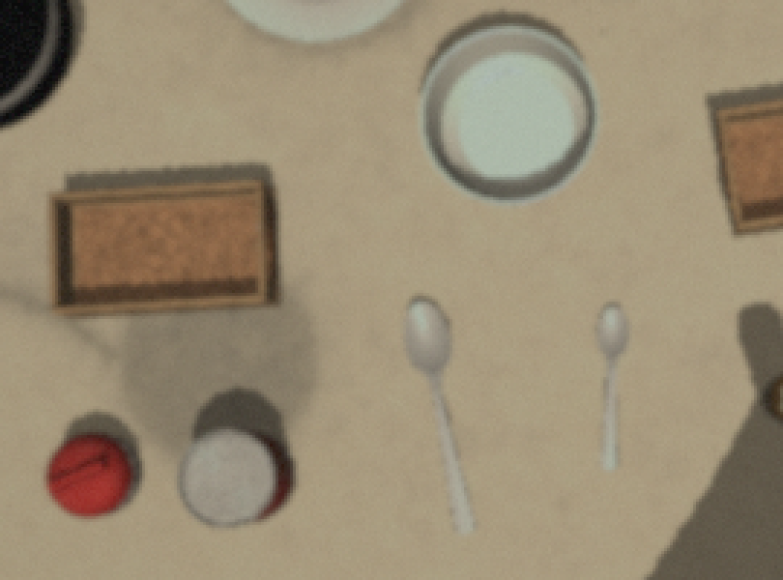

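View pics/c2.png

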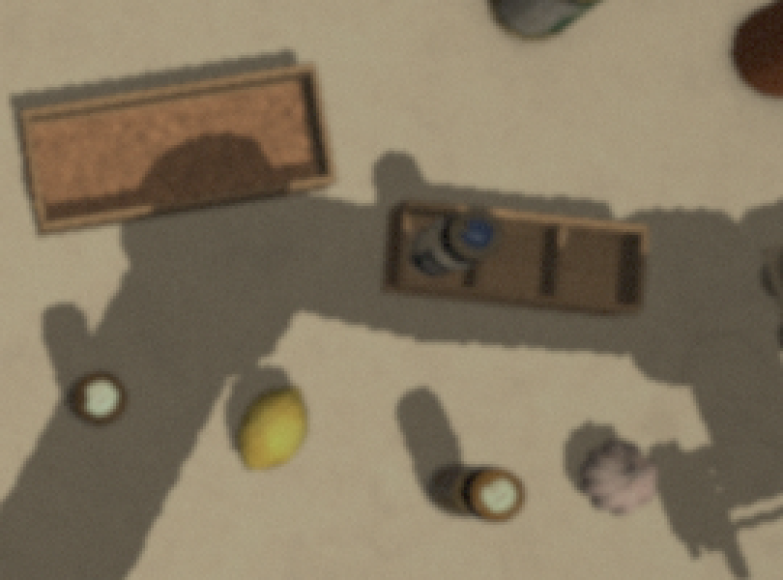

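```bash
python3 - <<'E'
from plant import eyes; import pickle
pickle.dump({n:eyes.get_calibration(n) for n in("top","side")},open("cal.pkl","wb"))
E
sed -i 's/eyes.get_calibration(cam)/CAL[cam]/; 2a import pickle\nCAL=pickle.load(open("cal.pkl","rb"))' h.py
python3 - <<'E'
from h import *
np.set_printoptions(precision=4,suppress=True)
eyes.snapshot("top"); eyes.snapshot("side")
z=dict(long_tray=.04,short_tray=.04,rack=.047,bowl=.05,tin=.058)
for n in z:
    for k,d in enumerate(trace("top",n)[:2]):
        if d["score"]<.2: continue
        m=d["region"]; r=d["rect"]; ys,xs=np.nonzero(m)
        pts=np.array([back("top",(x,y),z[n])[:2] for x,y in zip(xs,ys)])
        rr=cv2.minAreaRect((pts*1000).astype(np.float32))
        print(n,"score",round(d["score"],2),np.round(r),"cent",pts.mean(0),"rect",np.round(rr[0],1),np.round(rr[1],1),round(rr[2],1))
        np.save(f"m_{n}_{k}.npy",m)
    for d in landmark_of("top",n)[:1]:
        print("   lm",round(d["score"],2),np.round(d["at"],1),back("top",d["at"],0)[:2])
for n in ["spoon","teaspoon","jar_a","lemon","long_tray","short_tray","rack","bowl","tin"]:
    for d in landmark_of("side",n)[:2]:
        print(n,"side lm",round(d["score"],2),np.round(d["at"],1),back("side",d["at"],0)[:2])
print(monitor.read_state()["time_s"])
E
```

```text
long_tray score 0.57 [335. 152. 444. 211.] cent [ 0.6567 -0.1396] rect [ 656.6 -139.6] [106.2 245.3] 10.0
   lm 0.7 [386.7 183.2] [ 0.6595 -0.1361]
short_tray score 0.94 [108. 192. 187. 241.] cent [0.5704 0.4244] rect [571.1 424.4] [105.4 183.2] 3.2
   lm 0.9 [152.8 220.2] [0.5645 0.4228]
rack score 0.89 [462. 197. 551. 239.] cent [ 0.5704 -0.4016] rect [ 570.  -402.1] [203.8  77.7] 84.4
rack score 0.69 [339. 152. 445. 210.] cent [ 0.6547 -0.1385] rect [ 654.5 -138.1] [106.4 243.6] 10.1
   lm 0.96 [501.9 220.3] [ 0.5727 -0.4092]
bowl score 0.92 [232. 138. 292. 202.] cent [0.6788 0.1499] rect [678.9 150.2] [138.5 141.8] 46.1
   lm 0.77 [267.  170.5] [0.6879 0.1517]
tin score 0.67 [151. 279. 195. 310.] cent [0.3914 0.3528] rect [390.5 351.5] [73.3 92. ] 0.7
   lm 0.59 [175.  296.8] [0.383  0.3628]
spoon side lm 0.63 [259.8 224.2] [0.4352 0.2209]
teaspoon side lm 0.51 [282.3 248.7] [0.4648 0.0609]
jar_a side lm 0.62 [295.7 349.8] [ 0.3916 -0.3653]
jar_a side lm 0.62 [290.4 275.6] [ 0.4522 -0.0793]
lemon side lm 0.6 [295.7 307.1] [ 0.4304 -0.216 ]
long_tray side lm 0.94 [375.  277.1] [ 0.6563 -0.1382]
long_tray side lm 0.67 [290.  272.9] [ 0.4544 -0.0665]
short_tray side lm 0.73 [287.3 191.2] [0.5718 0.4382]
rack side lm 0.76 [381.4 348.4] [ 0.5656 -0.406 ]
bowl side lm 0.8 [345.8 228.4] [0.6723 0.135 ]
bowl side lm 0.15 [388.4 348.9] [ 0.5792 -0.4112]
tin side lm 0.66 [286.4 195. ] [0.5615 0.4087]
1.65
```

```bash
cat > ov.py <<'E'
from h import *
import sys
E={ # x,y,yaw deg
'rack':(.570,-.402,-5.6),'long':(.6567,-.1396,10),'short':(.5704,.4244,3.2),'bowl':(.679,.150,0),
'tin':(.385,.357,0),'spoon':(.4386,.2079,9.3),'tea':(.4651,.0662,-1.5),'ja':(.453,-.071,0),'jb':(.387,-.362,0),'lem':(.4355,-.2155,-29)}
def rect(w,h,z,cx=0,cy=0): return [(cx+a*w/2,cy+b*h/2,z) for a,b in((-1,-1),(1,-1),(1,1),(-1,1))]
def circ(d,z,e=None):
    t=np.linspace(0,2*np.pi,60); e=e or d
    return [(d/2*np.cos(a),e/2*np.sin(a),z) for a in t]
S={'rack':[rect(.07,.192,.044),rect(.07,.192,0)]+[rect(.058,.056,.044,0,y) for y in(-.062,0,.062)],
'long':[rect(.098,.24,.04),rect(.086,.228,.04),rect(.086,.228,.006)],'short':[rect(.098,.172,.04),rect(.086,.16,.04),rect(.086,.16,.006)],
'bowl':[circ(.144,.05),circ(.096,0)],'tin':[circ(.075,.058),circ(.075,0)],
'spoon':[rect(.191,.038,.004)],'tea':[rect(.132,.026,.003)],'ja':[circ(.041,0),circ(.041,.105)],'jb':[circ(.041,0),circ(.041,.105)],'lem':[circ(.077,.026,.051)]}
def draw(cam,im,s,off):
    out=cv2.resize(im,None,fx=s,fy=s,interpolation=cv2.INTER_CUBIC)
    for n,(x,y,yaw) in E.items():
        c,q=np.cos(np.radians(yaw)),np.sin(np.radians(yaw))
        for pl in S[n]:
            P=[(proj(cam,(x+c*a-q*b,y+q*a+c*b,z))-off+.5)*s for a,b,z in pl]
            cv2.polylines(out,[np.int32(np.round(np.array(P)*16))],True,(0,255,0),1,cv2.LINE_AA,4)
    return out
if __name__=="__main__":
    tag=sys.argv[1]
    im=cv2.imread("pics/top0.png")
    cv2.imwrite(f"pics/o1{tag}.png",draw("top",im[130:330,90:320],3,np.array((90,130))))
    cv2.imwrite(f"pics/o2{tag}.png",draw("top",im[145:325,330:570],3.3,np.array((330,145))))
    im=cv2.imread("pics/side0.png")
    cv2.imwrite(f"pics/o3{tag}.png",draw("side",im[160:390,230:470],2.6,np.array((230,160))))
E
python3 ov.py a
```

```text
(no output)
```

View pics/o1a.png

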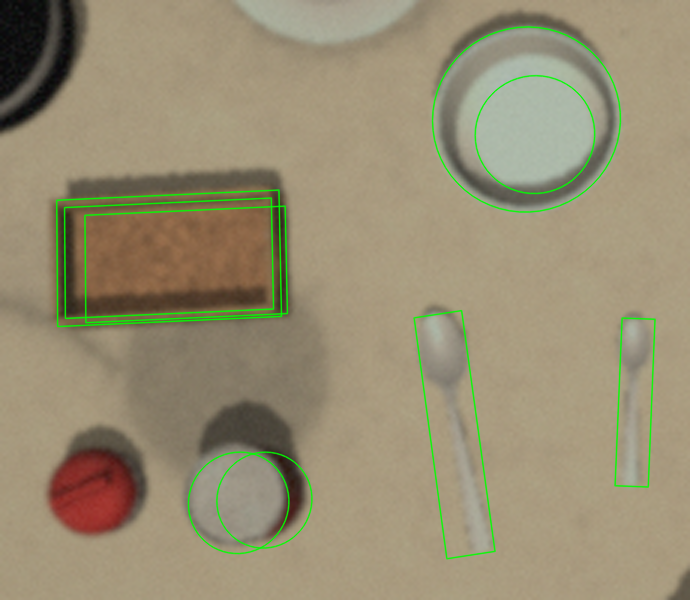

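View pics/o2a.png

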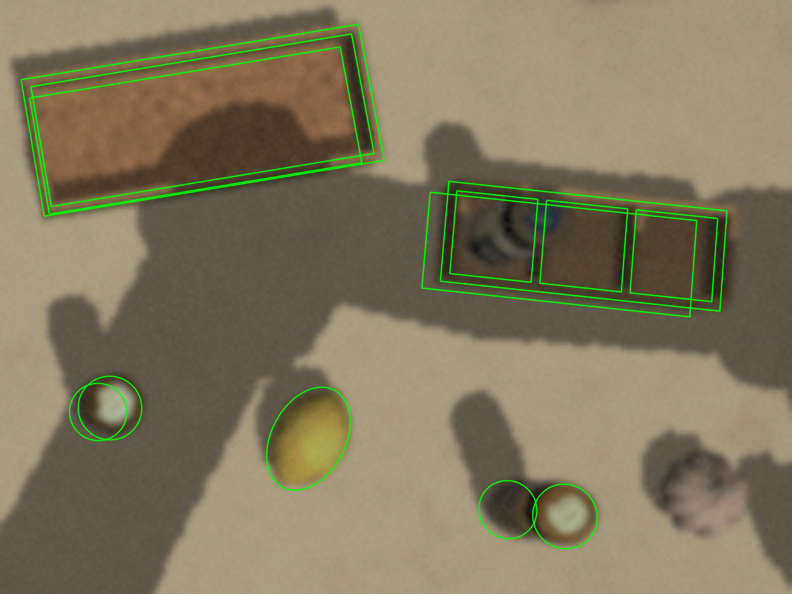

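View pics/o3a.png

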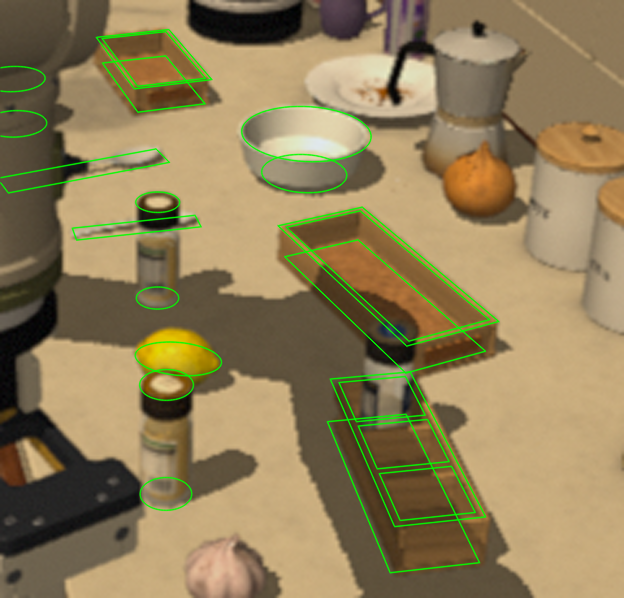

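```bash
sed -i "s/'rack':(.570,-.402,-5.6)/'rack':(.570,-.405,-5.6)/; s/'tin':(.385,.357,0)/'tin':(.389,.357,0)/; s/'spoon':(.4386,.2079,9.3)/'spoon':(.441,.205,12)/; s/'tea':(.4651,.0662,-1.5)/'tea':(.467,.0685,-1)/" ov.py
cat > z.py <<'E'
from ov import *
im=cv2.imread("pics/top0.png");im=cv2.convertScaleAbs(im,alpha=1.6)
a=im[190:250,450:565]; b=draw("top",a,6.5,np.array((450,190)))
cv2.imwrite("pics/z1.png",b)
im=cv2.imread("pics/side0.png");im=cv2.convertScaleAbs(im,alpha=1.5)
a=im[270:390,340:440];s=5
cv2.imwrite("pics/z2.png",np.hstack([cv2.resize(a,None,fx=3.9,fy=3.9,interpolation=2),draw("side",a,3.9,np.array((340,270)))]))
E
python3 z.py; python3 ov.py b
```

```text
(no output)
```

View pics/z1.png

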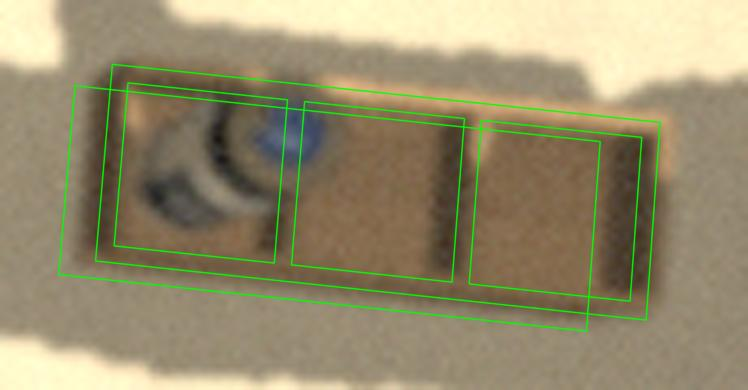

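View pics/z2.png

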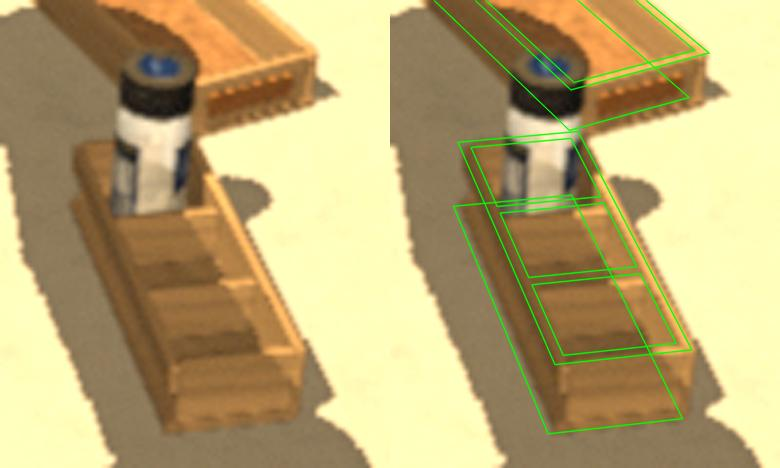

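View pics/o1b.png

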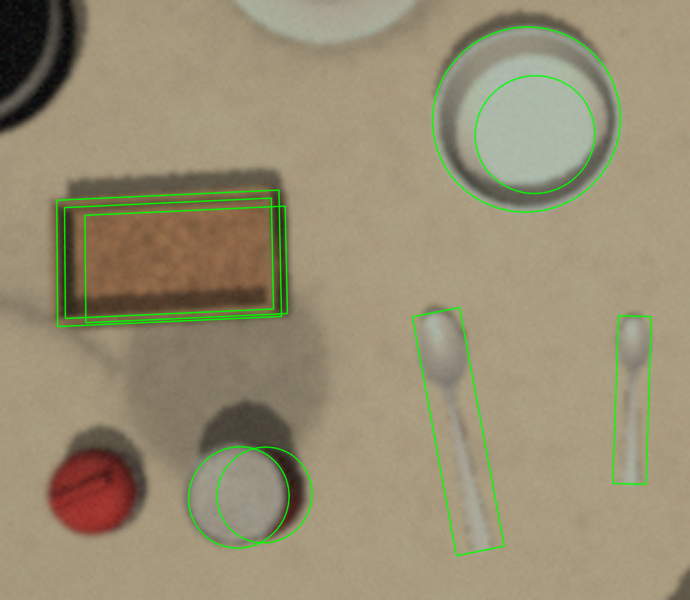

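```bash
sed -i "s/'rack':(.570,-.405,-5.6)/'rack':(.573,-.4075,-5)/; " ov.py;python3 z.py
```

```text
(no output)
```

View pics/z1.png

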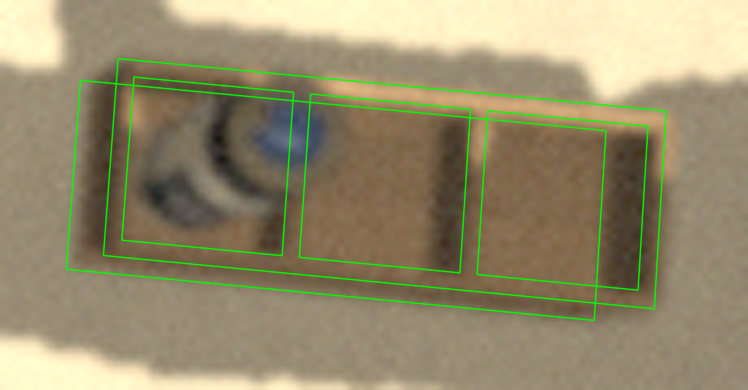

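View pics/z2.png

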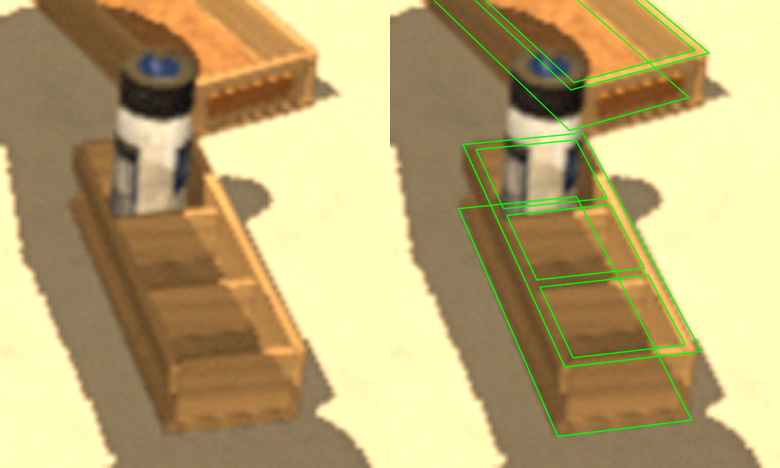

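```bash
python3 -m creep '[[[0,0,-0.05],[0,0,0],1]]' 20
```

```text
time_s: 1.75
ee_pos: [0.2105, -0.6906, 0.2875]
orientation: [-3.13, 0.001, 0.296]
wrist_force: [0.8, -0.4, -0.3]
finger_gap: 0.0929
```

```bash
cat > go.py <<'E'
import sys; from h import *
from scipy.spatial.transform import Rotation as Ro
x,y,z,yaw=map(float,sys.argv[1:5])
s=monitor.read_state(); R=Ro.from_euler("xyz",s["orientation"])
d=R.inv().apply(np.array([x,y,z])-s["ee_pos"])
best=min((( R.inv()*Ro.from_euler("xyz",[180,0,yw],degrees=True)).as_rotvec(degrees=True) for yw in((yaw,yaw+180)if len(sys.argv)>5 else (yaw,))),key=np.linalg.norm)
print("t",s["time_s"],"shift",d.round(4),"turn",best.round(1),"| pos",s["ee_pos"].round(4),"rpy",np.degrees(s["orientation"]).round(1),"q",s["joint_positions"].round(2),"gap",round(s["finger_gap"],4),"F",s["wrist_force"].round(1))
E
python3 go.py .387 -.362 .30 84.7
```

```text
t 1.75 shift [ 0.2647 -0.2629 -0.0097] turn [ -0.6  -0.4 -67.7] | pos [ 0.2105 -0.6906  0.2875] rpy [-179.3    0.    17. ] q [ 1.2   0.56  0.    1.55 -0.    1.04 -0.08] gap 0.0929 F [ 0.8 -0.4 -0.3]
```

```bash
python3 -m creep '[[[0.265,-0.263,-0.01],[0,0,-67.7],1],[[0.265,-0.263,-0.01],[0,0,-67.7],1],[[0.265,-0.263,-0.01],[0,0,-67.7],1],[[0.265,-0.263,-0.01],[0,0,-67.7],1],[[0.265,-0.263,-0.01],[0,0,-67.7],1],[[0.265,-0.263,-0.01],[0,0,-67.7],1],[[0.265,-0.263,-0.01],[0,0,-67.7],1],[[0.265,-0.263,-0.01],[0,0,-67.7],1]]'; python3 go.py .387 -.362 .18 84.7
```

```text
time_s: 2.55
ee_pos: [0.3903, -0.3606, 0.3043]
orientation: [3.14, -0.0, 1.488]
wrist_force: [0.4, -0.1, 0.3]
finger_gap: 0.0931
t 2.55 shift [-0.0017 -0.0033  0.1243] turn [ 0.1 -0.   0.6] | pos [ 0.3903 -0.3606  0.3043] rpy [179.9  -0.   85.3] q [ 0.93  0.32 -0.38  1.95  0.15  0.9   0.39] gap 0.0931 F [ 0.4 -0.1  0.3]
```

```bash
python3 -m creep '[[[0,0,0.05],[0,0,0],1],[[0,0,0.105],[0,0,0],1],[[0,0,0.105],[0,0,0],1],[[0,0,0.105],[0,0,0],1]]'; python3 go.py .387 -.362 .081 84.7
python3 - <<'E'
from h import *
a=eyes.snapshot("top");b=eyes.snapshot("side")
cv2.imwrite("pics/t1.png",np.hstack([cv2.resize(a[200:350,400:600],(400,300)),cv2.resize(b[200:400,180:400],(330,300))])[:,:,::-1])
E
```

```text
time_s: 2.95
ee_pos: [0.3879, -0.3645, 0.1984]
orientation: [-3.14, -0.001, 1.477]
wrist_force: [0.4, -0.5, 0.5]
finger_gap: 0.0932
t 2.95 shift [ 0.0022 -0.0009  0.1174] turn [-0.1 -0.1 -0. ] | pos [ 0.3879 -0.3645  0.1984] rpy [-1.799e+02 -1.000e-01  8.470e+01] q [ 0.89  0.45 -0.34  2.07  0.24  0.66  0.31] gap 0.0932 F [ 0.4 -0.5  0.5]
```

View pics/t1.png

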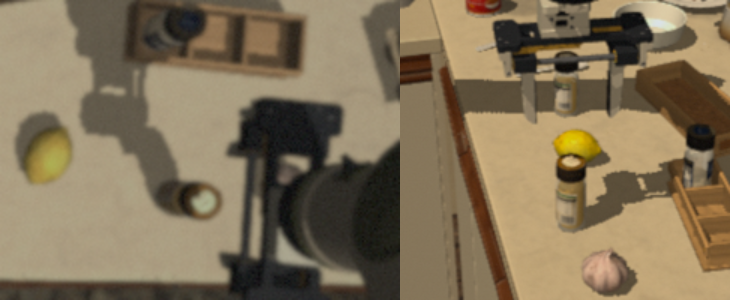

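The side view shows the open fingers at about (530, 277) and (590, 277), straddling jar_b's column at (560, 320). The calibrated position agrees, so I descend.

```bash
python3 -m creep '[[[0.002,-0.001,0.04],[0,0,0],1],[[0.002,-0.001,0.08],[0,0,0],1],[[0.002,-0.001,0.116],[0,0,0],1],[[0.002,-0.001,0.116],[0,0,0],1],[[0.002,-0.001,0.116],[0,0,0],1]]'; python3 -m creep '[[[0,0,0],[0,0,0],0.2],[[0,0,0],[0,0,0],0.2],[[0,0,0],[0,0,0],0.2],[[0,0,0],[0,0,0],0.2],[[0,0,0],[0,0,0],0.2],[[0,0,0],[0,0,0],0.2]]' 20;  python3 go.py .387 -.362 .081 84.7
```

```text
time_s: 3.55
ee_pos: [0.3882, -0.3633, 0.0842]
orientation: [3.141, 0.001, 1.477]
wrist_force: [0.9, -0.5, 0.4]
finger_gap: 0.0926
time_s: 4.15
ee_pos: [0.3873, -0.3626, 0.0827]
orientation: [3.142, 0.0, 1.477]
wrist_force: [-0.4, -0.6, -0.4]
finger_gap: 0.0494
t 4.15 shift [ 0.0006 -0.0004  0.0017] turn [ 0.   0.  -0.1] | pos [ 0.3873 -0.3626  0.0827] rpy [180.    0.   84.6] q [ 0.81  0.62 -0.23  2.16  0.35  0.39  0.19] gap 0.0494 F [-0.4 -0.6 -0.4]
```

```bash
python3 -m creep '[[[0,0,0],[0,0,0],0.2],[[0,0,0],[0,0,0],0.2],[[0,0,0],[0,0,0],0.2],[[0,0,0],[0,0,0],0.2]]';python3 -m creep '[[[0,0,-0.02],[0,0,0],0.2],[[0,0,-0.06],[0,0,0],0.2],[[0,0,-0.1],[0,0,0],0.2],[[0,0,-0.14],[0,0,0],0.2],[[0,0,-0.14],[0,0,0],0.2],[[0,0,-0.14],[0,0,0],0.2]]';  python3 go.py .5663 -.4687 .22 84.7
```

```text
time_s: 4.55
ee_pos: [0.3874, -0.3625, 0.0825]
orientation: [-3.141, -0.0, 1.478]
wrist_force: [0.6, -0.5, -0.4]
finger_gap: 0.0407
time_s: 5.15
ee_pos: [0.3872, -0.3629, 0.2232]
orientation: [3.14, 0.001, 1.477]
wrist_force: [-0.2, 0.1, -1.3]
finger_gap: 0.0406
t 5.15 shift [-0.0886  0.1882  0.0036] turn [ 0.1  0.1 -0.1] | pos [ 0.3872 -0.3629  0.2232] rpy [1.799e+02 1.000e-01 8.460e+01] q [ 0.91  0.42 -0.36  2.05  0.22  0.71  0.32] gap 0.0406 F [-0.2  0.1 -1.3]
```

```bash
python3 -m creep '[[[-0.02,0.043,0],[0,0,0],0.2],[[-0.04,0.086,0],[0,0,0],0.2],[[-0.06,0.13,0],[0,0,0],0.2],[[-0.08,0.17,0],[0,0,0],0.2],[[-0.0885,0.188,0.004],[0,0,0],0.2],[[-0.0885,0.188,0.004],[0,0,0],0.2],[[-0.0885,0.188,0.004],[0,0,0],0.2]]'; python3 go.py .5663 -.4687 .15 84.7
python3 - <<'E'
from h import *
a=eyes.snapshot("top");b=eyes.snapshot("side")
cv2.imwrite("pics/t2.png",np.hstack([cv2.resize(a[150:300,440:640],(400,300)),cv2.resize(b[240:400,300:476],(330,300))])[:,:,::-1])
E
```

```text
time_s: 5.85
ee_pos: [0.5653, -0.4673, 0.216]
orientation: [-3.138, -0.002, 1.478]
wrist_force: [0.2, 0.7, -1.2]
finger_gap: 0.0405
t 5.85 shift [-0.0014  0.0014  0.0659] turn [-0.2 -0.1 -0. ] | pos [ 0.5653 -0.4673  0.216 ] rpy [-1.798e+02 -1.000e-01  8.470e+01] q [ 0.81  0.66 -0.33  1.58  0.24  0.94  0.31] gap 0.0405 F [ 0.2  0.7 -1.2]
```

View pics/t2.png

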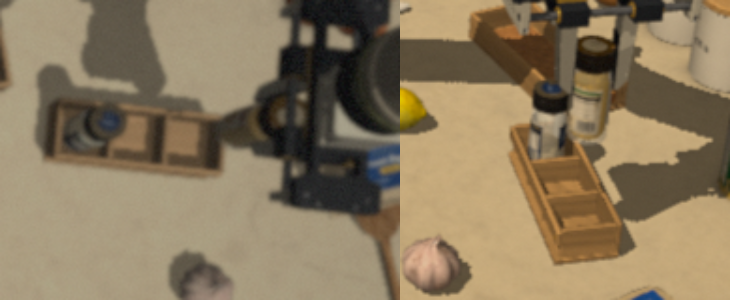

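The jar hangs upright in the grip, at about (618, 285) in the side frame, and the bay is below it. I lower it to just above the rack and check again.

```bash
python3 -m creep '[[[-0.001,0.001,0.03],[0,0,0],0.2],[[-0.001,0.001,0.06],[0,0,0],0.2],[[-0.001,0.001,0.075],[0,0,0],0.2],[[-0.001,0.001,0.075],[0,0,0],0.2],[[-0.001,0.001,0.075],[0,0,0],0.2]]'; python3 go.py .5663 -.4687 .0915 84.7
python3 - <<'E'
from h import *
a=eyes.snapshot("top");b=eyes.snapshot("side")
cv2.imwrite("pics/t3.png",np.hstack([cv2.resize(a[150:300,440:640],(400,300)),cv2.resize(b[260:380,340:472],(330,300))])[:,:,::-1])
E
```

```text
time_s: 6.45
ee_pos: [0.5672, -0.4694, 0.1445]
orientation: [3.141, 0.0, 1.477]
wrist_force: [0.4, -0.9, 0.4]
finger_gap: 0.0404
t 6.45 shift [ 0.0007 -0.001   0.053 ] turn [ 0.   0.  -0.1] | pos [ 0.5672 -0.4694  0.1445] rpy [180.    0.   84.6] q [ 0.8   0.73 -0.31  1.64  0.28  0.82  0.28] gap 0.0404 F [ 0.4 -0.9  0.4]
```

View pics/t3.png

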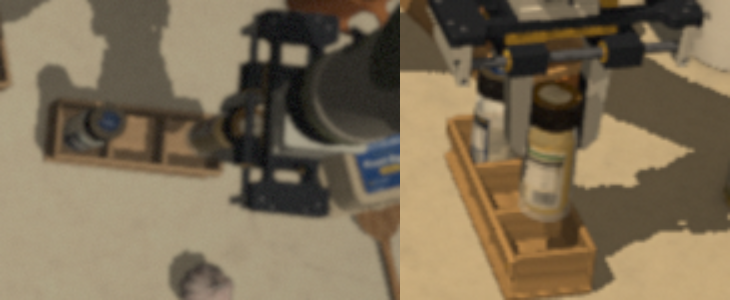

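Jar bottom sits centred over the last bay, with the shadow falling inside it. Lowering.

```bash
python3 -m creep '[[[0,0,0.02],[0,0,0],0.2],[[0,0,0.04],[0,0,0],0.2],[[0,0,0.052],[0,0,0],0.2],[[0,0,0.052],[0,0,0],0.2],[[0,0,0.052],[0,0,0],0.2]]'; python3 go.py .5663 -.4687 .0905 84.7
```

```text
time_s: 7.05
ee_pos: [0.5675, -0.4695, 0.0924]
orientation: [3.141, 0.0, 1.477]
wrist_force: [-0.6, 0.3, -0.8]
finger_gap: 0.0404
t 7.05 shift [ 0.0007 -0.0013  0.0019] turn [ 0.   0.  -0.1] | pos [ 0.5675 -0.4695  0.0924] rpy [180.    0.   84.6] q [ 0.79  0.79 -0.29  1.66  0.3   0.73  0.26] gap 0.0404 F [-0.6  0.3 -0.8]
```

```bash
python3 -m creep '[[[0,0,0.001],[0,0,0],0.2],[[0,0,0.002],[0,0,0],0.2],[[0,0,0.002],[0,0,0],0.2]]'; python3 -m creep '[[[0,0,0],[0,0,0],0.6],[[0,0,0],[0,0,0],0.6],[[0,0,0],[0,0,0],0.6],[[0,0,0],[0,0,0],0.6],[[0,0,-0.02],[0,0,0],0.7],[[0,0,-0.06],[0,0,0],0.8],[[0,0,-0.1],[0,0,0],0.9],[[0,0,-0.14],[0,0,0],1]]'; python3 -m creep '[[[0,0,-0.02],[0,0,0],1],[[0,0,-0.02],[0,0,0],1]]'; python3 go.py .453 -.071 .26 84.7
python3 - <<'E'
from h import *
b=eyes.snapshot("side")
cv2.imwrite("pics/t4.png",cv2.resize(b[200:400,260:500],(720,600))[:,:,::-1])
E
```

```text
time_s: 7.35
ee_pos: [0.5672, -0.4695, 0.09]
orientation: [3.141, 0.0, 1.477]
wrist_force: [-0.5, 0.2, -0.8]
finger_gap: 0.0404
time_s: 8.15
ee_pos: [0.567, -0.4691, 0.231]
orientation: [-3.141, -0.0, 1.478]
wrist_force: [0.5, -1.4, 0.1]
finger_gap: 0.0832
time_s: 8.35
ee_pos: [0.5685, -0.4701, 0.2537]
orientation: [3.136, 0.003, 1.477]
wrist_force: [-0.2, 0.5, -0.6]
finger_gap: 0.0926
t 8.35 shift [ 0.3865 -0.1523 -0.0083] turn [ 0.3  0.2 -0.1] | pos [ 0.5685 -0.4701  0.2537] rpy [179.7   0.2  84.6] q [ 0.82  0.62 -0.34  1.55  0.23  1.    0.32] gap 0.0926 F [-0.2  0.5 -0.6]
```

View pics/t4.png

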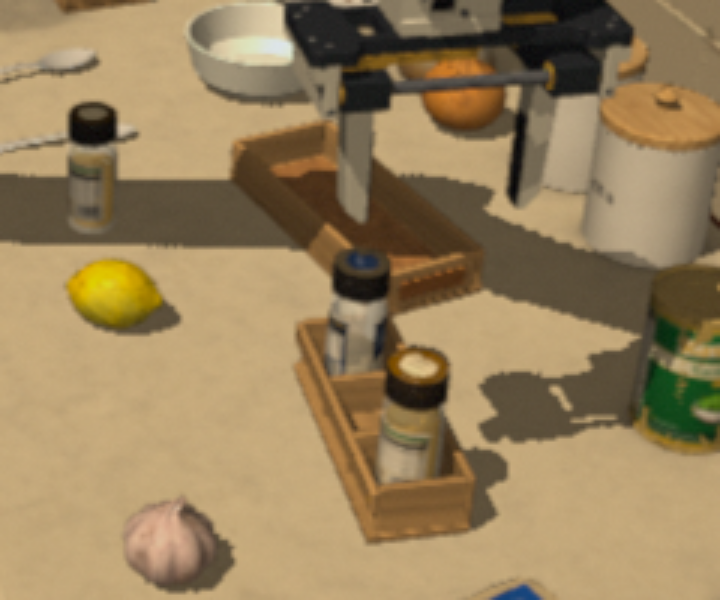

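The jar stands upright in the end bay. Jar_a is next.

```bash
python3 -m creep '[[[0.386,-0.152,-0.008],[0,0,0],1],[[0.386,-0.152,-0.008],[0,0,0],1],[[0.386,-0.152,-0.008],[0,0,0],1],[[0.386,-0.152,-0.008],[0,0,0],1],[[0.386,-0.152,-0.008],[0,0,0],1],[[0.386,-0.152,-0.008],[0,0,0],1],[[0.386,-0.152,-0.008],[0,0,0],1],[[0.386,-0.152,-0.008],[0,0,0],1]]'; python3 -m creep '[[[0.386,-0.152,-0.008],[0,0,0],1]]' >/dev/null 2>&1 & wait; python3 go.py .453 -.071 .17 84.7
```

```text
time_s: 9.2
ee_pos: [0.4543, -0.0835, 0.2561]
orientation: [-3.139, -0.0, 1.477]
wrist_force: [1.2, 1.3, 0.4]
finger_gap: 0.0933
t 9.3 shift [-0.0341  0.016   0.0872] turn [-0.1 -0.  -0.1] | pos [ 0.4404 -0.0356  0.2572] rpy [-179.9   -0.    84.6] q [ 0.32  0.27 -0.46  2.18  0.18  0.72 -0.35] gap 0.0929 F [2.  0.6 0. ]
```

```bash
python3 -m creep '[[[-0.03,0.014,0.04],[0,0,0],1],[[-0.03,0.014,0.04],[0,0,0],1],[[-0.03,0.014,0.04],[0,0,0],1]]'; python3 go.py .453 -.071 .083 84.7
python3 - <<'E'
from h import *
b=eyes.snapshot("side");a=eyes.snapshot("top")
cv2.imwrite("pics/t5.png",np.hstack([cv2.resize(a[180:330,300:500],(400,300)),cv2.resize(b[180:340,200:376],(330,300))])[:,:,::-1])
E
```

```text
time_s: 9.6
ee_pos: [0.4521, -0.0686, 0.2167]
orientation: [-3.137, -0.0, 1.477]
wrist_force: [-0.5, -0.1, 0.2]
finger_gap: 0.0932
t 9.6 shift [-0.0023  0.0017  0.1337] turn [-0.2 -0.  -0.1] | pos [ 0.4521 -0.0686  0.2167] rpy [-179.8   -0.    84.6] q [ 0.35  0.35 -0.42  2.2   0.23  0.64 -0.33] gap 0.0932 F [-0.5 -0.1  0.2]
```

View pics/t5.png

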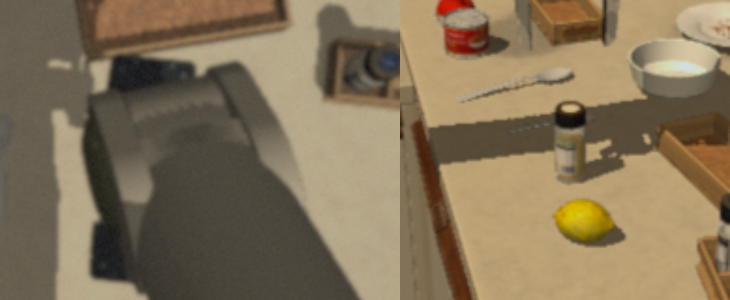

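Jar_a is still upright at side-view (291, 255), between the finger lines, and the spoons and tin are unchanged. Descending.

```bash
python3 -m creep '[[[-0.001,0.001,0.045],[0,0,0],1],[[-0.002,0.001,0.085],[0,0,0],1],[[-0.002,0.001,0.115],[0,0,0],1],[[-0.002,0.001,0.133],[0,0,0],1],[[-0.002,0.001,0.133],[0,0,0],1],[[-0.002,0.001,0.133],[0,0,0],1]]'; python3 go.py .453 -.071 .0825 84.7;  python3 -m creep '[[[0,0,0],[0,0,0],0.2],[[0,0,0],[0,0,0],0.2],[[0,0,0],[0,0,0],0.2],[[0,0,0],[0,0,0],0.2],[[0,0,0],[0,0,0],0.2],[[0,0,0],[0,0,0],0.2],[[0,0,0],[0,0,0],0.2],[[0,0,0],[0,0,0],0.2]]' 20;python3 -m creep '[[[0,0,0],[0,0,0],0.2],[[0,0,0],[0,0,0],0.2]]'
```

```text
time_s: 10.3
ee_pos: [0.4542, -0.0703, 0.0858]
orientation: [-3.142, 0.0, 1.477]
wrist_force: [-0.4, -0.0, -1.0]
finger_gap: 0.0928
t 10.3 shift [-0.0008 -0.0011  0.0033] turn [-0.   0.  -0.1] | pos [ 0.4542 -0.0703  0.0858] rpy [-180.     0.    84.6] q [ 0.19  0.57 -0.23  2.32  0.44  0.29 -0.52] gap 0.0928 F [-0.4 -0.  -1. ]
time_s: 11.1
ee_pos: [0.454, -0.0704, 0.0852]
orientation: [-3.141, -0.0, 1.477]
wrist_force: [-0.6, -0.4, -0.6]
finger_gap: 0.0408
time_s: 11.3
ee_pos: [0.454, -0.0704, 0.0852]
orientation: [-3.141, 0.0, 1.477]
wrist_force: [-0.9, -0.3, 0.3]
finger_gap: 0.0406
```

```bash
python3 -m creep '[[[0,0,-0.03],[0,0,0],0.2],[[0,0,-0.07],[0,0,0],0.2],[[0,0,-0.11],[0,0,0],0.2],[[0,0,-0.15],[0,0,0],0.2],[[0,0,-0.17],[0,0,0],0.2],[[0,0,-0.17],[0,0,0],0.2],[[0,0,-0.17],[0,0,0],0.2]]';  python3 go.py .572 -.407 .25 84.7
```

```text
time_s: 12.0
ee_pos: [0.4537, -0.0707, 0.2551]
orientation: [3.141, 0.0, 1.477]
wrist_force: [-0.0, 0.3, -1.9]
finger_gap: 0.0407
t 12.0 shift [-0.3237  0.1493  0.0053] turn [ 0.   0.  -0.1] | pos [ 0.4537 -0.0707  0.2551] rpy [180.    0.   84.6] q [ 0.41  0.3  -0.47  2.15  0.2   0.73 -0.29] gap 0.0407 F [-0.   0.3 -1.9]
```

```bash
python3 -m creep '[[[-0.04,0.018,0.001],[0,0,0],0.2],[[-0.085,0.04,0.001],[0,0,0],0.2],[[-0.13,0.06,0.002],[0,0,0],0.2],[[-0.175,0.081,0.003],[0,0,0],0.2],[[-0.22,0.102,0.003],[0,0,0],0.2],[[-0.265,0.122,0.005],[0,0,0],0.2],[[-0.305,0.141,0.005],[0,0,0],0.2],[[-0.324,0.149,0.005],[0,0,0],0.2]]';python3 -m creep '[[[0,0,0.02],[0,0,0],0.2],[[0,0,0.06],[0,0,0],0.2],[[0,0,0.095],[0,0,0],0.2],[[0,0,0.095],[0,0,0],0.2],[[0,0,0.095],[0,0,0],0.2]]';  python3 go.py .572 -.407 .0932 84.7
python3 - <<'E'
from h import *
b=eyes.snapshot("side");a=eyes.snapshot("top")
cv2.imwrite("pics/t6.png",np.hstack([cv2.resize(a[150:300,420:620],(400,300)),cv2.resize(b[240:380,320:474],(330,300))])[:,:,::-1])
E
```

```text
time_s: 12.8
ee_pos: [0.5716, -0.411, 0.2467]
orientation: [-3.138, -0.0, 1.474]
wrist_force: [-0.1, 0.5, -1.1]
finger_gap: 0.0407
time_s: 13.3
ee_pos: [0.5718, -0.4062, 0.1538]
orientation: [-3.139, -0.002, 1.478]
wrist_force: [0.8, 1.2, -0.4]
finger_gap: 0.0405
t 13.3 shift [-0.0009  0.0004  0.0606] turn [-0.2 -0.1 -0. ] | pos [ 0.5718 -0.4062  0.1538] rpy [-1.798e+02 -1.000e-01  8.470e+01] q [ 0.75  0.69 -0.34  1.71  0.3   0.8   0.17] gap 0.0405 F [ 0.8  1.2 -0.4]
```

View pics/t6.png

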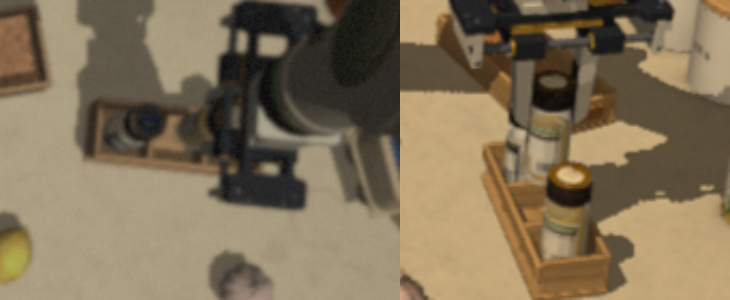

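The jar is over the middle bay, clear of both neighbours. Lowering and releasing.

```bash
python3 -m creep '[[[-0.001,0,0.02],[0,0,0],0.2],[[-0.001,0,0.04],[0,0,0],0.2],[[-0.001,0,0.057],[0,0,0],0.2],[[-0.001,0,0.059],[0,0,0],0.2],[[-0.001,0,0.059],[0,0,0],0.2],[[-0.001,0,0.059],[0,0,0],0.2]]';  python3 go.py .572 -.407 .0930 84.7
```

```text
time_s: 14.0
ee_pos: [0.5727, -0.4082, 0.0975]
orientation: [3.14, 0.001, 1.477]
wrist_force: [-0.2, -0.0, -1.7]
finger_gap: 0.0406
t 14.0 shift [ 0.0011 -0.0009  0.0045] turn [ 0.1  0.  -0.1] | pos [ 0.5727 -0.4082  0.0975] rpy [179.9   0.   84.6] q [ 0.73  0.75 -0.32  1.74  0.34  0.7   0.14] gap 0.0406 F [-0.2 -0.  -1.7]
```

```bash
python3 -m creep '[[[0.001,0,0.002],[0,0,0],0.2],[[0.001,0,0.004],[0,0,0],0.2],[[0.001,0,0.004],[0,0,0],0.2],[[0.001,0,0.004],[0,0,0],0.2]]';  python3 go.py .572 -.407 .0930 84.7
```

```text
time_s: 14.4
ee_pos: [0.573, -0.4071, 0.093]
orientation: [3.14, 0.001, 1.478]
wrist_force: [1.3, -0.3, 5.0]
finger_gap: 0.0406
t 14.4 shift [-0.    -0.001  0.   ] turn [ 0.1  0.  -0. ] | pos [ 0.573  -0.4071  0.093 ] rpy [179.9   0.   84.7] q [ 0.73  0.76 -0.31  1.75  0.34  0.69  0.14] gap 0.0406 F [ 1.3 -0.3  5. ]
```

Contact with the bay floor (about 5 N). Release and lift.

```bash
python3 -m creep '[[[0,0,0],[0,0,0],0.6],[[0,0,0],[0,0,0],0.6],[[0,0,0],[0,0,0],0.6],[[0,0,0],[0,0,0],0.6],[[0,0,-0.02],[0,0,0],0.7],[[0,0,-0.06],[0,0,0],0.8],[[0,0,-0.1],[0,0,0],0.9],[[0,0,-0.14],[0,0,0],1]]'; python3 -m creep '[[[0,0,-0.03],[0,0,0],1],[[0,0,-0.03],[0,0,0],1]]'
python3 - <<'E'
from h import *
b=eyes.snapshot("side")
cv2.imwrite("pics/t7.png",cv2.resize(b[200:400,260:500],(720,600))[:,:,::-1])
d=trace("side","lemon")[0];print(d["score"],d["rect"])
E
python3 go.py .4355 -.2155 .2 -29 s
```

```text
time_s: 15.2
ee_pos: [0.5718, -0.4067, 0.2335]
orientation: [-3.141, -0.0, 1.477]
wrist_force: [-0.3, 0.1, 0.3]
finger_gap: 0.083
time_s: 15.4
ee_pos: [0.5739, -0.4077, 0.2673]
orientation: [3.135, 0.003, 1.477]
wrist_force: [-0.4, 0.1, 0.7]
finger_gap: 0.0925
0.68 [280.6, 285.8, 314.5, 310.4]
t 15.5 shift [ 0.1779 -0.1539  0.0624] turn [  0.    0.1 -66.4] | pos [ 0.572  -0.407   0.2627] rpy [180.    0.   84.6] q [ 0.77  0.58 -0.38  1.62  0.25  0.99  0.22] gap 0.0931 F [-0.8  0.4 -0.6]
```

View pics/t7.png

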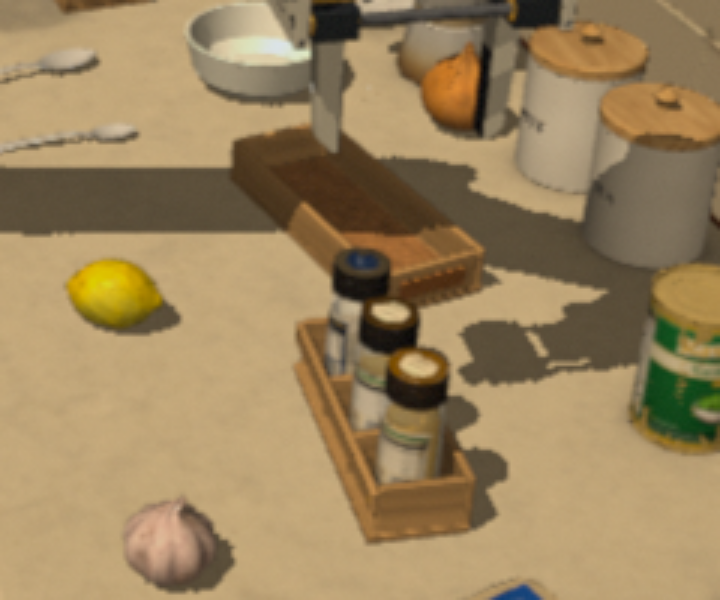

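Both jars stand upright in the rack. Next comes the lemon; I cross-check its position with both views.

```bash
python3 - <<'E'
from h import *
print(proj("side",(.4355,-.2155,.026)))
m=np.load("m_lemon_0.npy");ys,xs=np.nonzero(m);u=(xs.mean(),ys.mean());print(u)
print(tri(((409+433)/2,(264+293)/2),(297.5,298.1)), tri(u,(297.5,298.1)))
im=cv2.imread("pics/top0.png")
hsv=cv2.cvtColor(im,cv2.COLOR_BGR2HSV)[250:305,395:450]
k=((hsv[...,0]>18)&(hsv[...,0]<35)&(hsv[...,1]>130)).astype(np.uint8)
c=max(cv2.findContours(k,0,2)[0],key=cv2.contourArea);
P=np.array([back("top",p+np.array((395,250)),.026)[:2]*1000 for p in c[:,0]],np.float32)
print(cv2.fitEllipse(P),cv2.minAreaRect(P))
E
```

```text
[297.8711204  297.22716864]
(np.float64(422.96724470134876), np.float64(277.23314065510596))
[ 0.43432551 -0.21260243  0.02185675] [ 0.43489139 -0.21607716  0.02411556]
((435.07769775390625, -216.74668884277344), (43.280982971191406, 64.47539520263672), 62.06341552734375) ((436.09075927734375, -217.0711669921875), (48.17652130126953, 60.064697265625), 89.74661254882812)
```

```bash
python3 -m creep '[[[0.177,-0.153,0.03],[0,0,-66.4],1],[[0.177,-0.153,0.03],[0,0,-66.4],1],[[0.177,-0.153,0.03],[0,0,-66.4],1],[[0.177,-0.153,0.03],[0,0,-66.4],1],[[0.177,-0.153,0.03],[0,0,-66.4],1],[[0.177,-0.153,0.03],[0,0,-66.4],1],[[0.177,-0.153,0.03],[0,0,-66.4],1],[[0.177,-0.153,0.03],[0,0,-66.4],1]]'; python3 -m creep '[[[0,0,0.05],[0,0,0],1],[[0,0,0.1],[0,0,0],1],[[0,0,0.1],[0,0,0],1],[[0,0,0.1],[0,0,0],1]]'; python3 go.py .4353 -.216 .034 151.5
python3 - <<'E'
from h import *
b=eyes.snapshot("side")
cv2.imwrite("pics/t8.png",cv2.resize(b[200:360,200:400],(750,600))[:,:,::-1])
E
```

```text
time_s: 16.3
ee_pos: [0.4353, -0.216, 0.231]
orientation: [3.141, -0.003, 2.643]
wrist_force: [-0.1, -0.5, -0.6]
finger_gap: 0.093
time_s: 16.7
ee_pos: [0.4356, -0.2155, 0.1317]
orientation: [3.142, -0.004, 2.638]
wrist_force: [-0.6, 1.0, 0.4]
finger_gap: 0.0932
t 16.7 shift [-0.0004 -0.0006  0.0977] turn [ 0.  -0.2 -0.4] | pos [ 0.4356 -0.2155  0.1317] rpy [180.   -0.2 151.1] q [ 0.77  0.56 -0.6   2.21  0.61  0.54  0.77] gap 0.0932 F [-0.6  1.   0.4]
```

View pics/t8.png

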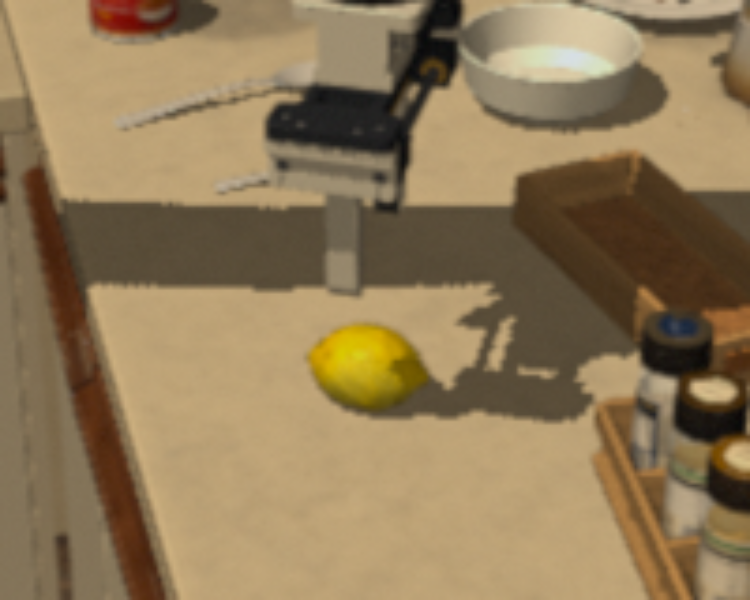

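Fingers line up with the lemon at side (298, 298). Descending and gripping gently.

```bash
python3 -m creep '[[[0,-0.001,0.04],[0,0,0],1],[[0,-0.001,0.075],[0,0,0],1],[[0,-0.001,0.096],[0,0,0],1],[[0,-0.001,0.096],[0,0,0],1],[[0,-0.001,0.096],[0,0,0],1]]'; python3 -m creep '[[[0,0,0],[0,0,0],0.3],[[0,0,0],[0,0,0],0.3],[[0,0,0],[0,0,0],0.3],[[0,0,0],[0,0,0],0.3],[[0,0,0],[0,0,0],0.3],[[0,0,0],[0,0,0],0.3],[[0,0,0],[0,0,0],0.3],[[0,0,0],[0,0,0],0.3]]' 15; python3 go.py .4353 -.216 .034 151.5
```

```text
time_s: 17.25
ee_pos: [0.4369, -0.2176, 0.0379]
orientation: [-3.141, 0.002, 2.637]
wrist_force: [-0.0, -0.4, 1.6]
finger_gap: 0.0929
time_s: 18.05
ee_pos: [0.4358, -0.2173, 0.0363]
orientation: [-3.141, -0.0, 2.636]
wrist_force: [-0.8, -1.3, 2.4]
finger_gap: 0.0493
t 18.05 shift [0.0011 0.0009 0.0023] turn [-0.  -0.  -0.5] | pos [ 0.4358 -0.2173  0.0363] rpy [-180.   -0.  151.] q [ 0.59  0.7  -0.35  2.27  0.85  0.3   0.55] gap 0.0493 F [-0.8 -1.3  2.4]
```

```bash
python3 -m creep '[[[0,0,-0.03],[0,0,0],0.3],[[0,0,-0.07],[0,0,0],0.3],[[0,0,-0.11],[0,0,0],0.3],[[0,0,-0.15],[0,0,0],0.3],[[0,0,-0.16],[0,0,0],0.3],[[0,0,-0.16],[0,0,0],0.3]]'; python3 go.py .679 .15 .18 180; python3 - <<'E'
from h import *
b=eyes.snapshot("side")
cv2.imwrite("pics/t9.png",cv2.resize(b[180:340,200:400],(750,600))[:,:,::-1])
E
```

```text
time_s: 18.65
ee_pos: [0.4362, -0.2178, 0.1973]
orientation: [-3.141, 0.003, 2.635]
wrist_force: [-0.2, -0.2, -0.9]
finger_gap: 0.0492
t 18.65 shift [-0.0339  0.4394  0.0173] turn [ -0.1   0.2 -29. ] | pos [ 0.4362 -0.2178  0.1973] rpy [-180.     0.2  151. ] q [ 0.87  0.47 -0.72  2.15  0.49  0.69  0.88] gap 0.0492 F [-0.2 -0.2 -0.9]
```

View pics/t9.png

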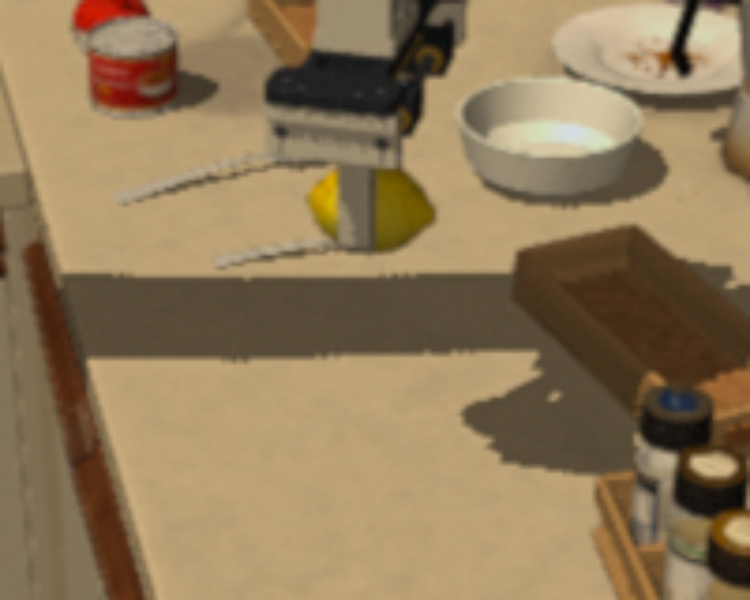

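The lemon is held, lifted and level. Moving it to the bowl.

```bash
python3 -m creep '[[[-0.003,0.04,0],[0,0,-4],0.3],[[-0.007,0.085,0],[0,0,-8],0.3],[[-0.01,0.13,0],[0,0,-12],0.3],[[-0.013,0.175,0],[0,0,-16],0.3],[[-0.017,0.22,0],[0,0,-20],0.3],[[-0.02,0.265,0],[0,0,-24],0.3],[[-0.024,0.31,0],[0,0,-27],0.3],[[-0.027,0.355,0],[0,0,-29],0.3]]'; python3 -m creep '[[[0,0,0],[0,0,0],0.3],[[0,0,0],[0,0,0],0.3]]';python3 go.py .679 .15 .15 180
```

```text
time_s: 19.5
ee_pos: [0.6313, 0.0818, 0.1932]
orientation: [-3.141, -0.004, -3.138]
wrist_force: [0.1, -0.8, -0.7]
finger_gap: 0.049
time_s: 19.7
ee_pos: [0.6305, 0.0817, 0.1934]
orientation: [-3.141, -0.004, -3.138]
wrist_force: [-0.2, 0.1, -0.4]
finger_gap: 0.0491
t 19.7 shift [-0.0489  0.0682  0.0432] turn [-0.  -0.2  0.2] | pos [0.6305 0.0817 0.1934] rpy [-180.    -0.2 -179.8] q [ 0.29  0.67 -0.8   1.82  0.59  0.91  0.79] gap 0.0491 F [-0.2  0.1 -0.4]
```

```bash
python3 -m creep '[[[-0.025,0.035,0],[0,0,0],0.3],[[-0.049,0.068,0.01],[0,0,0],0.3],[[-0.049,0.068,0.05],[0,0,0],0.3],[[-0.049,0.068,0.085],[0,0,0],0.3],[[-0.049,0.068,0.085],[0,0,0],0.3],[[-0.049,0.068,0.085],[0,0,0],0.3]]';python3 go.py .679 .15 .043 180; python3 - <<'E'
from h import *
b=eyes.snapshot("side");a=eyes.snapshot("top")
cv2.imwrite("pics/t10.png",np.hstack([cv2.resize(a[100:250,170:370],(400,300)),cv2.resize(b[150:290,280:434],(330,300))])[:,:,::-1])
E
```

```text
time_s: 20.3
ee_pos: [0.6795, 0.1471, 0.1105]
orientation: [-3.14, -0.002, -3.142]
wrist_force: [0.3, 0.1, -0.5]
finger_gap: 0.0495
t 20.3 shift [0.0004 0.003  0.0675] turn [-0.1 -0.1  0. ] | pos [0.6795 0.1471 0.1105] rpy [-1.799e+02 -1.000e-01 -1.800e+02] q [ 0.13  0.81 -0.71  1.74  0.68  0.86  0.68] gap 0.0495 F [ 0.3  0.1 -0.5]
```

View pics/t10.png

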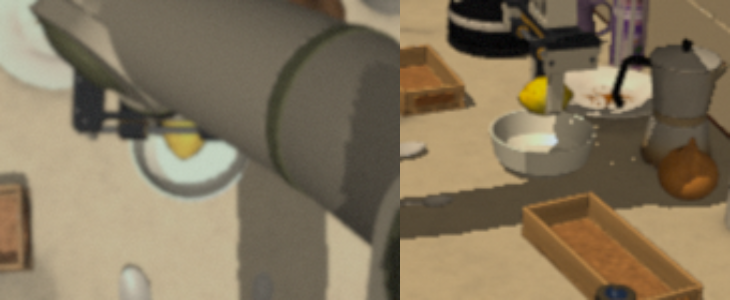

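The lemon is centred above the bowl and the body is clear of the moka pot. Lowering.

```bash
python3 -m creep '[[[0,0.003,0.03],[0,0,0],0.3],[[0,0.003,0.05],[0,0,0],0.3],[[0,0.003,0.063],[0,0,0],0.3],[[0,0.003,0.065],[0,0,0],0.3],[[0,0.003,0.065],[0,0,0],0.3]]';python3 go.py .679 .15 .043 180
```

```text
time_s: 20.9
ee_pos: [0.6803, 0.1513, 0.0464]
orientation: [3.142, -0.0, -3.141]
wrist_force: [0.4, -0.1, -0.5]
finger_gap: 0.0492
t 20.9 shift [ 0.0013 -0.0013  0.0034] turn [ 0. -0.  0.] | pos [0.6803 0.1513 0.0464] rpy [ 180.   -0. -180.] q [ 0.09  0.89 -0.66  1.76  0.75  0.76  0.62] gap 0.0492 F [ 0.4 -0.1 -0.5]
```

```bash
python3 -m creep '[[[0.001,-0.001,0.002],[0,0,0],0.3],[[0.001,-0.001,0.004],[0,0,0],0.3],[[0.001,-0.001,0.004],[0,0,0],0.3],[[0.001,-0.001,0.004],[0,0,0],0.3]]';python3 go.py .679 .15 .043 180
```

```text
time_s: 21.3
ee_pos: [0.6794, 0.1504, 0.0426]
orientation: [3.142, 0.0, -3.141]
wrist_force: [-0.0, -0.1, -0.5]
finger_gap: 0.0493
t 21.3 shift [ 0.0004 -0.0004 -0.0004] turn [0. 0. 0.] | pos [0.6794 0.1504 0.0426] rpy [ 180.    0. -180.] q [ 0.09  0.89 -0.65  1.77  0.76  0.75  0.61] gap 0.0493 F [-0.  -0.1 -0.5]
```

```bash
python3 -m creep '[[[0,0,0.001],[0,0,0],0.3],[[0,0,0.0015],[0,0,0],0.3],[[0,0,0.0015],[0,0,0],0.3]]';python3 -m creep '[[[0,0,0],[0,0,0],0.61],[[0,0,0],[0,0,0],0.61],[[0,0,0],[0,0,0],0.61],[[0,0,0],[0,0,0],0.61],[[0,0,-0.02],[0,0,0],0.61],[[0,0,-0.05],[0,0,0],0.61],[[0,0,-0.1],[0,0,0],0.7],[[0,0,-0.15],[0,0,0],0.8]]';python3 -m creep '[[[0,0,-0.02],[0,0,0],0.9],[[0,0,-0.02],[0,0,0],1]]'; python3 go.py .467 .0685 .22 -1 s; python3 - <<'E'
from h import *
b=eyes.snapshot("side");a=eyes.snapshot("top")
cv2.imwrite("pics/t11.png",np.hstack([cv2.resize(a[100:250,170:370],(400,300)),cv2.resize(b[150:290,280:434],(330,300))])[:,:,::-1])
E
```

```text
time_s: 21.6
ee_pos: [0.6794, 0.1505, 0.0414]
orientation: [-3.141, 0.001, -3.141]
wrist_force: [-1.0, -0.5, 4.7]
finger_gap: 0.0492
time_s: 22.4
ee_pos: [0.6787, 0.1505, 0.1933]
orientation: [3.141, -0.001, -3.14]
wrist_force: [0.8, -0.3, -0.7]
finger_gap: 0.0685
time_s: 22.6
ee_pos: [0.6806, 0.1515, 0.2164]
orientation: [3.14, 0.007, -3.141]
wrist_force: [1.2, 0.0, 0.2]
finger_gap: 0.0845
t 22.6 shift [ 0.2137 -0.0828 -0.0052] turn [0.1 0.4 1.1] | pos [0.6806 0.1515 0.2164] rpy [ 179.9    0.4 -179.9] q [ 0.17  0.71 -0.79  1.67  0.58  1.01  0.76] gap 0.0845 F [1.2 0.  0.2]
```

View pics/t11.png

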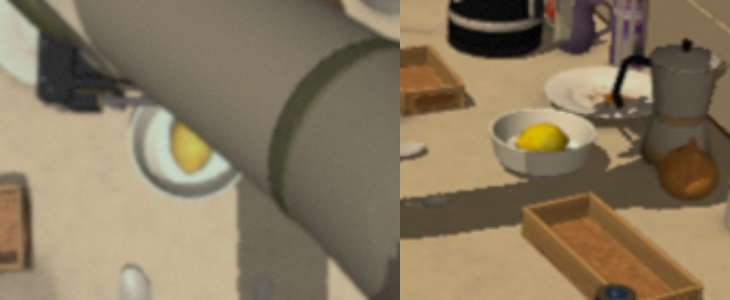

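The lemon rests in the bowl. Next, the teaspoon.

```bash
python3 -m creep '[[[0.05,-0.02,-0.005],[0,0,1],1],[[0.1,-0.04,-0.005],[0,0,1],1],[[0.145,-0.056,-0.005],[0,0,1],1],[[0.19,-0.074,-0.005],[0,0,1],1],[[0.213,-0.083,-0.005],[0,0,1],1],[[0.213,-0.083,-0.005],[0,0,1],1],[[0.213,-0.083,0.04],[0,0,1],1],[[0.213,-0.083,0.08],[0,0,1],1]]';python3 -m creep '[[[0,0,0],[0,0,0],1],[[0,0,0],[0,0,0],1]]'; python3 go.py .467 .0685 .028 179; python3 - <<'E'
from h import *
b=eyes.snapshot("side")
cv2.imwrite("pics/t12.png",cv2.resize(b[180:320,200:375],(750,600))[:,:,::-1])
for n in("teaspoon",):
  for d in trace("side",n)[:2]:print(n,d["score"],d["rect"])
print(proj("side",(.533,.067,.003)),proj("side",(.401,.070,.003)))
E
```

```text
time_s: 23.5
ee_pos: [0.4671, 0.0668, 0.1296]
orientation: [3.141, 0.001, 3.123]
wrist_force: [1.0, -0.7, -0.6]
finger_gap: 0.093
time_s: 23.7
ee_pos: [0.4662, 0.0679, 0.1305]
orientation: [3.141, -0.003, 3.126]
wrist_force: [-0.0, 0.6, 0.2]
finger_gap: 0.0928
t 23.7 shift [-0.001   0.0006  0.1025] turn [ 0.  -0.1  0.1] | pos [0.4662 0.0679 0.1305] rpy [ 1.800e+02 -1.000e-01  1.791e+02] q [ 0.25  0.58 -0.72  2.24  0.72  0.57  0.53] gap 0.0928 F [-0.   0.6  0.2]
teaspoon 0.66 [259.5, 245.8, 303.9, 249.9]
teaspoon 0.2 [320.8, 200.7, 370.4, 234.0]
[305.9256451  243.80188222] [258.46705939 248.9019057 ]
```

View pics/t12.png

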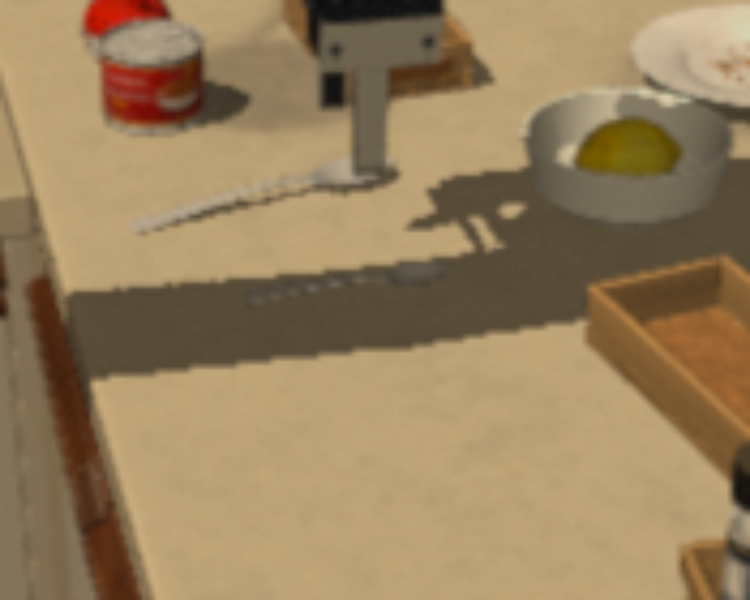

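The teaspoon runs from (258,250) to (304,243), within about 2 px of my model. Descending.

```bash
python3 -m creep '[[[-0.001,0,0.04],[0,0,0],1],[[-0.001,0,0.075],[0,0,0],1],[[-0.001,0,0.095],[0,0,0],1],[[-0.001,0,0.095],[0,0,0],1],[[-0.001,0,0.095],[0,0,0],1],[[-0.001,0,0.095],[0,0,0],1]]';python3 go.py .467 .0685 .0275 179
```

```text
time_s: 24.4
ee_pos: [0.4683, 0.0673, 0.0374]
orientation: [3.141, 0.003, 3.125]
wrist_force: [0.5, 0.4, 0.4]
finger_gap: 0.093
t 24.4 shift [0.0014 0.0012 0.0098] turn [0.  0.1 0. ] | pos [0.4683 0.0673 0.0374] rpy [1.80e+02 1.00e-01 1.79e+02] q [ 0.06  0.71 -0.47  2.3   1.03  0.35  0.25] gap 0.093 F [0.5 0.4 0.4]
```

```bash
python3 -m creep '[[[0.001,0.001,0.005],[0,0,0],1],[[0.001,0.001,0.009],[0,0,0],1],[[0.001,0.001,0.009],[0,0,0],1],[[0.001,0.001,0.009],[0,0,0],1]]';python3 go.py .467 .0685 .0275 179
```

```text
time_s: 24.8
ee_pos: [0.4663, 0.0681, 0.0268]
orientation: [-3.141, -0.0, 3.125]
wrist_force: [0.3, 0.5, -0.4]
finger_gap: 0.0932
t 24.8 shift [-0.0007  0.0004 -0.0007] turn [-0.  -0.   0.1] | pos [0.4663 0.0681 0.0268] rpy [-180.    -0.   179.1] q [ 0.03  0.72 -0.43  2.31  1.07  0.32  0.21] gap 0.0932 F [ 0.3  0.5 -0.4]
```

```bash
python3 -m creep '[[[0,0,0],[0,0,0],0.05],[[0,0,0],[0,0,0],0.05],[[0,0,0],[0,0,0],0.05],[[0,0,0],[0,0,0],0.05],[[0,0,0],[0,0,0],0.05],[[0,0,0],[0,0,0],0.05],[[0,0,0],[0,0,0],0.05],[[0,0,0],[0,0,0],0.05]]' 15;python3 -m creep '[[[0,0,0],[0,0,0],0.05],[[0,0,0],[0,0,0],0.05],[[0,0,0],[0,0,0],0.05],[[0,0,0],[0,0,0],0.05],[[0,0,0],[0,0,0],0.05]]'
```

```text
time_s: 25.6
ee_pos: [0.4663, 0.0682, 0.0268]
orientation: [3.142, -0.0, 3.125]
wrist_force: [0.7, -0.2, 0.4]
finger_gap: 0.0335
time_s: 26.1
ee_pos: [0.4664, 0.0681, 0.0268]
orientation: [-3.142, -0.0, 3.125]
wrist_force: [0.2, -0.6, 0.6]
finger_gap: 0.0199
```

```bash
python3 -m creep '[[[0,0,-0.02],[0,0,0],0.05],[[0,0,-0.05],[0,0,0],0.05],[[0,0,-0.09],[0,0,0],0.05],[[0,0,-0.13],[0,0,0],0.05],[[0,0,-0.15],[0,0,0],0.05],[[0,0,-0.15],[0,0,0],0.05]]';python3 go.py .5704 .4244 .17 93.2; python3 - <<'E'
from h import *
b=eyes.snapshot("side")
cv2.imwrite("pics/t13.png",cv2.resize(b[140:280,200:375],(750,600))[:,:,::-1])
E
```

```text
time_s: 26.7
ee_pos: [0.4674, 0.0682, 0.1791]
orientation: [3.141, 0.004, 3.124]
wrist_force: [-0.4, -0.2, -0.1]
finger_gap: 0.0198
t 26.7 shift [-0.0967  0.3579  0.0097] turn [ 0.2  0.2 85.8] | pos [0.4674 0.0682 0.1791] rpy [180.    0.2 179. ] q [ 0.32  0.51 -0.81  2.2   0.61  0.67  0.63] gap 0.0198 F [-0.4 -0.2 -0.1]
```

View pics/t13.png

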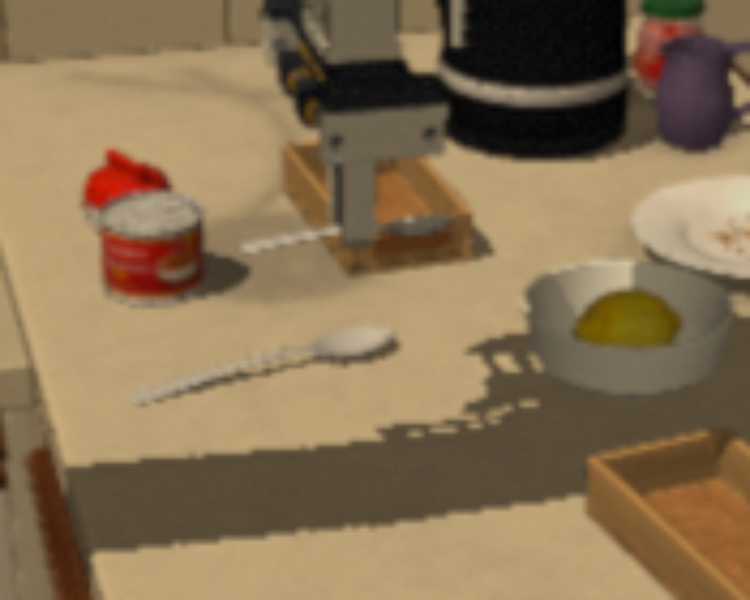

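Teaspoon is held level. I check where the kettle stands relative to the short tray before going there.

```bash
python3 - <<'E'
from h import *
for u in((303,165),(325,175),(346,165)): print("kettle base",back("side",u,0)[:2].round(3))
print("top pix kettle corner", back("top",(113,150),.1)[:2].round(3),back("top",(70,172),.05)[:2].round(3))
E
```

```text
kettle base [0.686 0.66 ]
kettle base [0.736 0.547]
kettle base [0.84  0.624]
top pix kettle corner [0.706 0.478] [0.668 0.599]
```

```bash
python3 -m creep '[[[-0.012,0.044,-0.01],[0,0,8.5],0.05],[[-0.024,0.088,-0.02],[0,0,17],0.05],[[-0.036,0.132,-0.02],[0,0,25.5],0.05],[[-0.048,0.176,-0.02],[0,0,34],0.05],[[-0.06,0.22,-0.02],[0,0,42.5],0.05],[[-0.072,0.264,-0.02],[0,0,51],0.05],[[-0.084,0.308,-0.02],[0,0,59.5],0.05],[[-0.09,0.335,-0.02],[0,0,68],0.05]]';python3 -m creep '[[[0,0,0],[0,0,8.5],0.05],[[0,0,0],[0,0,17.8],0.05],[[0,0,0],[0,0,17.8],0.05],[[0,0,0],[0,0,17.8],0.05]]';python3 go.py .5704 .4244 .1 93.2
```

```text
time_s: 27.55
ee_pos: [0.5614, 0.4052, 0.1944]
orientation: [-3.14, 0.0, 1.935]
wrist_force: [-0.3, 0.0, -0.4]
finger_gap: 0.02
time_s: 27.95
ee_pos: [0.5614, 0.4014, 0.1954]
orientation: [-3.141, 0.002, 1.632]
wrist_force: [-0.0, 0.3, -0.7]
finger_gap: 0.0202
t 27.95 shift [0.0226 0.0105 0.0953] turn [-0.1  0.1  0.3] | pos [0.5614 0.4014 0.1954] rpy [-1.799e+02  1.000e-01  9.350e+01] q [-0.48  0.63 -0.36  1.71  0.28  0.85 -0.9 ] gap 0.0202 F [-0.   0.3 -0.7]
```

```bash
python3 -m creep '[[[0.0225,0.0105,0.03],[0,0,0],0.05],[[0.0225,0.0105,0.07],[0,0,0],0.05],[[0.0225,0.0105,0.105],[0,0,0],0.05],[[0.0225,0.0105,0.105],[0,0,0],0.05],[[0.0225,0.0105,0.105],[0,0,0],0.05]]';python3 go.py .5704 .4244 .033 93.2; python3 - <<'E'
from h import *
b=eyes.snapshot("side");a=eyes.snapshot("top")
cv2.imwrite("pics/t14.png",np.hstack([cv2.resize(a[150:300,60:260],(400,300)),cv2.resize(b[130:250,220:352],(330,300))])[:,:,::-1])
E
```

```text
time_s: 28.45
ee_pos: [0.571, 0.4243, 0.0915]
orientation: [-3.14, 0.001, 1.629]
wrist_force: [0.1, -0.3, 0.2]
finger_gap: 0.0199
t 28.45 shift [ 0.0002 -0.0006  0.0585] turn [-0.1  0.   0.1] | pos [0.571  0.4243 0.0915] rpy [-179.9    0.    93.3] q [-0.53  0.77 -0.32  1.72  0.34  0.7  -0.96] gap 0.0199 F [ 0.1 -0.3  0.2]
```

View pics/t14.png

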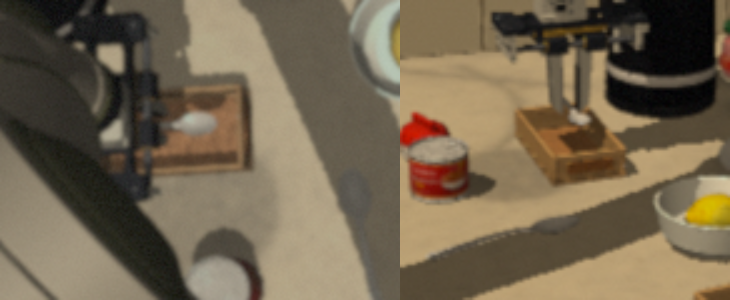

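The teaspoon is aligned along the tray and centred. The tin stands clear at top (165,290). Lowering.

```bash
python3 -m creep '[[[0,0,0.03],[0,0,0],0.05],[[0,0,0.05],[0,0,0],0.05],[[0,0,0.055],[0,0,0],0.05],[[0,0,0.055],[0,0,0],0.05],[[0,0,0.055],[0,0,0],0.05],[[0,0,0.055],[0,0,0],0.05]]';python3 go.py .5704 .4244 .0335 93.2
```

```text
time_s: 29.15
ee_pos: [0.5718, 0.4253, 0.0385]
orientation: [3.14, -0.001, 1.627]
wrist_force: [-0.0, -0.2, -0.4]
finger_gap: 0.0202
t 29.15 shift [-0.0008 -0.0015  0.005 ] turn [ 0.1 -0.1  0. ] | pos [0.5718 0.4253 0.0385] rpy [ 1.799e+02 -1.000e-01  9.320e+01] q [-0.54  0.83 -0.29  1.74  0.37  0.62 -0.99] gap 0.0202 F [-0.  -0.2 -0.4]
```

```bash
python3 -m creep '[[[0,-0.001,0.003],[0,0,0],0.05],[[0,-0.001,0.005],[0,0,0],0.05],[[0,-0.001,0.005],[0,0,0],0.05],[[0,-0.001,0.005],[0,0,0],0.05]]';python3 go.py .5704 .4244 .0328 93.2
```

```text
time_s: 29.55
ee_pos: [0.5703, 0.4248, 0.0326]
orientation: [3.141, -0.0, 1.628]
wrist_force: [-1.1, -0.6, 6.6]
finger_gap: 0.02
t 29.55 shift [-0.0005  0.0001 -0.0002] turn [ 0.  -0.   0.1] | pos [0.5703 0.4248 0.0326] rpy [180.   -0.   93.3] q [-0.55  0.84 -0.28  1.75  0.37  0.61 -0.99] gap 0.02 F [-1.1 -0.6  6.6]
```

Contact with the floor at 6.6 N. I open only partly, because the tray walls are close, and then lift.

```bash
python3 -m creep '[[[0,0,0],[0,0,0],0.36],[[0,0,0],[0,0,0],0.36],[[0,0,0],[0,0,0],0.36],[[0,0,-0.005],[0,0,0],0.36],[[0,0,-0.04],[0,0,0],0.36],[[0,0,-0.08],[0,0,0],0.36],[[0,0,-0.12],[0,0,0],0.6],[[0,0,-0.16],[0,0,0],0.8]]';python3 -m creep '[[[0,0,-0.02],[0,0,0],0.9],[[0,0,-0.02],[0,0,0],1]]'; python3 go.py .441 .205 .2 192 ; python3 - <<'E'
from h import *
b=eyes.snapshot("side");a=eyes.snapshot("top")
cv2.imwrite("pics/t15.png",np.hstack([cv2.resize(a[150:350,60:326],(400,300)),cv2.resize(b[130:250,220:352],(330,300))])[:,:,::-1])
E
```

```text
time_s: 30.35
ee_pos: [0.5699, 0.4245, 0.1936]
orientation: [-3.141, -0.0, 1.628]
wrist_force: [0.3, -0.1, 0.4]
finger_gap: 0.045
time_s: 30.55
ee_pos: [0.5712, 0.4258, 0.2159]
orientation: [3.137, -0.004, 1.627]
wrist_force: [-0.2, 0.5, -0.0]
finger_gap: 0.0606
t 30.55 shift [-0.2131 -0.1425  0.0144] turn [  0.4   0.1 -98.8] | pos [0.5712 0.4258 0.2159] rpy [179.7  -0.2  93.2] q [-0.49  0.63 -0.37  1.64  0.27  0.91 -0.91] gap 0.0606 F [-0.2  0.5 -0. ]
```

View pics/t15.png

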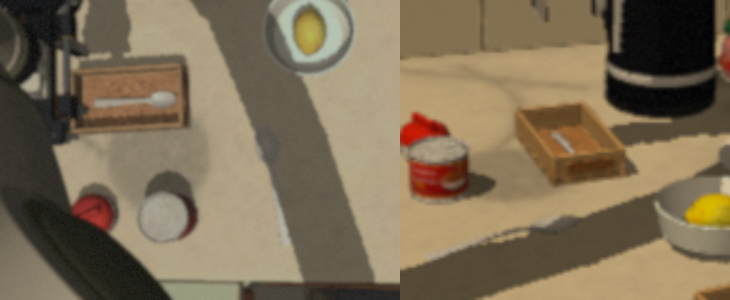

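The teaspoon lies flat in the short tray and the tin hasn't moved. Last is the big spoon.

```bash
python3 -m creep '[[[-0.035,-0.023,0],[0,0,-8.5],1],[[-0.07,-0.046,0],[0,0,-17],1],[[-0.105,-0.07,0],[0,0,-25.5],1],[[-0.14,-0.094,0],[0,0,-34],1],[[-0.175,-0.117,0],[0,0,-42.5],1],[[-0.213,-0.142,0],[0,0,-51],1],[[-0.213,-0.142,0],[0,0,-59.5],1],[[-0.213,-0.142,0],[0,0,-68],1]]';python3 -m creep '[[[0,0,0],[0,0,-8.5],1],[[0,0,0.02],[0,0,-17],1],[[0,0,0.05],[0,0,-25.5],1],[[0,0,0.08],[0,0,-30.8],1],[[0,0,0.08],[0,0,-30.8],1],[[0,0,0.08],[0,0,-30.8],1]]';python3 go.py .441 .205 .028 192;python3 - <<'E'
from h import *
b=eyes.snapshot("side");a=eyes.snapshot("top")
cv2.imwrite("pics/t16.png",np.hstack([cv2.resize(a[200:350,160:360],(400,300)),cv2.resize(b[150:270,200:332],(330,300))])[:,:,::-1])
E
```

```text
time_s: 31.45
ee_pos: [0.4393, 0.2019, 0.2107]
orientation: [-3.139, -0.002, 2.819]
wrist_force: [0.1, 0.7, 0.2]
finger_gap: 0.093
time_s: 32.05
ee_pos: [0.4395, 0.2039, 0.1312]
orientation: [3.141, -0.003, -2.933]
wrist_force: [0.8, 0.2, 1.0]
finger_gap: 0.0928
t 32.05 shift [-0.002   0.0008  0.1032] turn [ 0.  -0.2 -0.1] | pos [0.4395 0.2039 0.1312] rpy [ 180.    -0.2 -168.1] q [-0.02  0.6  -0.76  2.21  0.74  0.61  0.45] gap 0.0928 F [0.8 0.2 1. ]
```

View pics/t16.png

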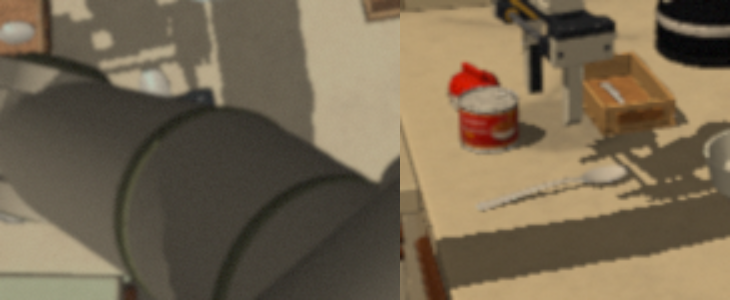

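Spoon unmoved, from (232,234) to (291,219) in the side view. Descending.

```bash
python3 -m creep '[[[-0.002,0,0.04],[0,0,0],1],[[-0.002,0,0.075],[0,0,0],1],[[-0.002,0,0.095],[0,0,0],1],[[-0.002,0,0.095],[0,0,0],1],[[-0.002,0,0.095],[0,0,0],1],[[-0.002,0,0.095],[0,0,0],1]]';python3 go.py .441 .205 .0275 192
```

```text
time_s: 32.75
ee_pos: [0.4431, 0.2047, 0.0383]
orientation: [3.141, 0.002, -2.932]
wrist_force: [-1.3, 0.0, -0.6]
finger_gap: 0.0929
t 32.75 shift [0.0021 0.0007 0.0108] turn [0.  0.1 0. ] | pos [0.4431 0.2047 0.0383] rpy [ 1.80e+02  1.00e-01 -1.68e+02] q [-0.18  0.73 -0.54  2.26  1.02  0.41  0.2 ] gap 0.0929 F [-1.3  0.  -0.6]
```

```bash
python3 -m creep '[[[0.001,0.001,0.005],[0,0,0],1],[[0.001,0.001,0.009],[0,0,0],1],[[0.001,0.001,0.009],[0,0,0],1],[[0.001,0.001,0.009],[0,0,0],1]]';python3 go.py .441 .205 .0275 192; python3 -m creep '[[[0,0,0],[0,0,0],0.1],[[0,0,0],[0,0,0],0.1],[[0,0,0],[0,0,0],0.1],[[0,0,0],[0,0,0],0.1],[[0,0,0],[0,0,0],0.1],[[0,0,0],[0,0,0],0.1],[[0,0,0],[0,0,0],0.1],[[0,0,0],[0,0,0],0.1]]' 15;python3 -m creep '[[[0,0,0],[0,0,0],0.1],[[0,0,0],[0,0,0],0.1],[[0,0,0],[0,0,0],0.1],[[0,0,0],[0,0,0],0.1]]'
```

```text
time_s: 33.15
ee_pos: [0.4411, 0.2051, 0.0278]
orientation: [-3.141, -0.0, -2.931]
wrist_force: [-0.1, -0.4, -0.8]
finger_gap: 0.0926
t 33.15 shift [ 0.0001 -0.      0.0003] turn [-0.  -0.   0.1] | pos [0.4411 0.2051 0.0278] rpy [-180.    -0.  -167.9] q [-0.2   0.74 -0.51  2.27  1.06  0.39  0.17] gap 0.0926 F [-0.1 -0.4 -0.8]
time_s: 33.95
ee_pos: [0.4412, 0.2051, 0.0278]
orientation: [-3.142, -0.0, -2.931]
wrist_force: [0.5, 0.1, -1.2]
finger_gap: 0.0337
time_s: 34.35
ee_pos: [0.4412, 0.205, 0.0278]
orientation: [-3.141, -0.0, -2.931]
wrist_force: [-1.0, -1.3, -0.5]
finger_gap: 0.0284
```

Gap 28 mm against the expected 29, so the spoon is held. Lift and look.

```bash
python3 -m creep '[[[0,0,-0.02],[0,0,0],0.1],[[0,0,-0.05],[0,0,0],0.1],[[0,0,-0.09],[0,0,0],0.1],[[0,0,-0.13],[0,0,0],0.1],[[0,0,-0.17],[0,0,0],0.1],[[0,0,-0.17],[0,0,0],0.1],[[0,0,-0.17],[0,0,0],0.1]]' 20;python3 go.py .6567 -.1396 .2 100; python3 - <<'E'
from h import *
b=eyes.snapshot("side")
cv2.imwrite("pics/t17.png",cv2.resize(b[100:260,200:400],(750,600))[:,:,::-1])
E
```

```text
time_s: 35.05
ee_pos: [0.4415, 0.2047, 0.1982]
orientation: [-3.141, 0.002, -2.932]
wrist_force: [-0.8, -0.5, -1.8]
finger_gap: 0.028
t 35.05 shift [-0.139  -0.3815 -0.0014] turn [ 0.1  0.1 92. ] | pos [0.4415 0.2047 0.1982] rpy [-1.80e+02  1.00e-01 -1.68e+02] q [ 0.07  0.51 -0.87  2.15  0.59  0.74  0.6 ] gap 0.028 F [-0.8 -0.5 -1.8]
```

View pics/t17.png

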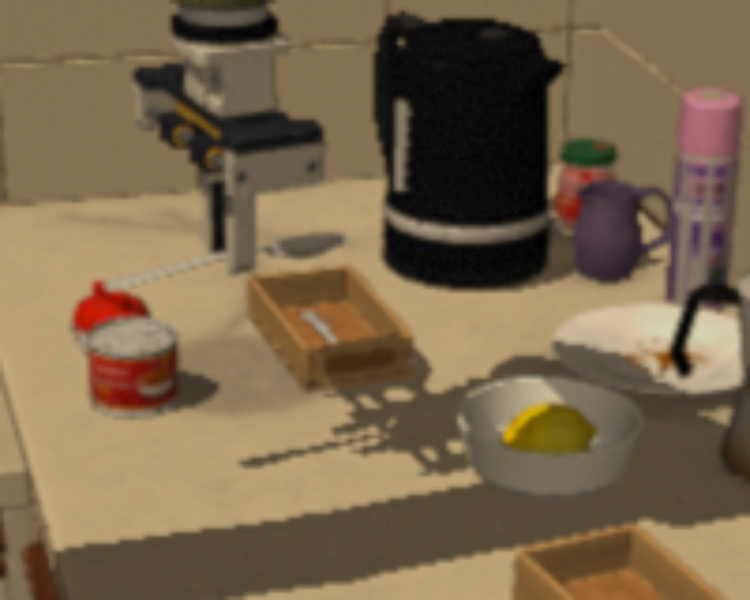

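```bash
python3 -m creep '[[[-0.015,-0.042,0],[0,0,8.5],0.1],[[-0.03,-0.084,0],[0,0,17],0.1],[[-0.046,-0.126,0],[0,0,25.5],0.1],[[-0.06,-0.168,0],[0,0,34],0.1],[[-0.076,-0.21,0],[0,0,42.5],0.1],[[-0.091,-0.25,0],[0,0,51],0.1],[[-0.106,-0.29,0],[0,0,59.5],0.1],[[-0.12,-0.33,0],[0,0,68],0.1]]';python3 -m creep '[[[0,0,0],[0,0,8.5],0.1],[[0,0,0],[0,0,17],0.1],[[0,0,0],[0,0,24],0.1],[[0,0,0],[0,0,24],0.1],[[0,0,0],[0,0,24],0.1]]';python3 go.py .6567 -.1396 .12 100
```

```text
time_s: 35.9
ee_pos: [0.6274, -0.0941, 0.1956]
orientation: [-3.139, -0.002, 2.159]
wrist_force: [0.3, 0.3, -0.9]
finger_gap: 0.0281
time_s: 36.4
ee_pos: [0.6269, -0.0922, 0.1963]
orientation: [-3.139, -0.0, 1.751]
wrist_force: [-0.6, 0.8, -0.6]
finger_gap: 0.0284
t 36.4 shift [-0.052   0.0211  0.0763] turn [-0.1 -0.   0.3] | pos [ 0.6269 -0.0922  0.1963] rpy [-179.9   -0.   100.3] q [ 0.32  0.57 -0.4   1.84  0.3   0.79 -0.06] gap 0.0284 F [-0.6  0.8 -0.6]
```

```bash
python3 -m creep '[[[-0.026,0.011,0],[0,0,0],0.1],[[-0.052,0.021,0.02],[0,0,0],0.1],[[-0.052,0.021,0.06],[0,0,0],0.1],[[-0.052,0.021,0.09],[0,0,0],0.1],[[-0.052,0.021,0.1],[0,0,0],0.1],[[-0.052,0.021,0.1],[0,0,0],0.1]]';python3 go.py .6567 -.1396 .0338 100; python3 - <<'E'
from h import *
b=eyes.snapshot("side");a=eyes.snapshot("top")
cv2.imwrite("pics/t18.png",np.hstack([cv2.resize(a[100:250,300:500],(400,300)),cv2.resize(b[200:340,300:454],(330,300))])[:,:,::-1])
E
```

```text
time_s: 37.0
ee_pos: [0.6562, -0.1397, 0.096]
orientation: [-3.138, -0.001, 1.748]
wrist_force: [0.2, 0.4, -0.8]
finger_gap: 0.0281
t 37.0 shift [-0.      0.0007  0.0622] turn [-0.2 -0.1  0.2] | pos [ 0.6562 -0.1397  0.096 ] rpy [-1.798e+02 -1.000e-01  1.002e+02] q [ 0.34  0.73 -0.35  1.82  0.38  0.66 -0.04] gap 0.0281 F [ 0.2  0.4 -0.8]
```

View pics/t18.png

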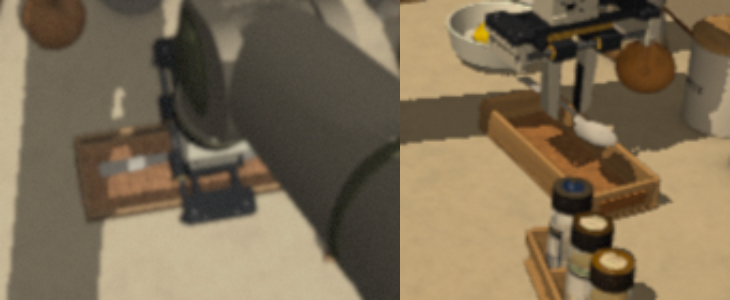

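Spoon lies along the tray, both ends inside its walls. Lowering.

```bash
python3 -m creep '[[[0,0,0.03],[0,0,0],0.1],[[0,0,0.05],[0,0,0],0.1],[[0,0,0.058],[0,0,0],0.1],[[0,0,0.058],[0,0,0],0.1],[[0,0,0.058],[0,0,0],0.1],[[0,0,0.058],[0,0,0],0.1]]';python3 go.py .6567 -.1396 .0338 100
```

```text
time_s: 37.7
ee_pos: [0.658, -0.1402, 0.0413]
orientation: [3.14, 0.001, 1.746]
wrist_force: [0.3, -0.6, -0.2]
finger_gap: 0.0281
t 37.7 shift [ 0.0008 -0.0012  0.0075] turn [0.1 0.  0. ] | pos [ 0.658  -0.1402  0.0413] rpy [179.9   0.  100. ] q [ 0.32  0.8  -0.31  1.84  0.42  0.56 -0.08] gap 0.0281 F [ 0.3 -0.6 -0.2]
```

```bash
python3 -m creep '[[[0,-0.001,0.003],[0,0,0],0.1],[[0,-0.001,0.006],[0,0,0],0.1],[[0,-0.001,0.006],[0,0,0],0.1],[[0,-0.001,0.006],[0,0,0],0.1]]';python3 go.py .6567 -.1396 .0338 100
```

```text
time_s: 38.1
ee_pos: [0.6563, -0.1405, 0.0339]
orientation: [3.142, 0.0, 1.746]
wrist_force: [0.4, -0.1, 1.0]
finger_gap: 0.0278
t 38.1 shift [0.0008 0.0006 0.0001] turn [0. 0. 0.] | pos [ 0.6563 -0.1405  0.0339] rpy [180.   0. 100.] q [ 0.32  0.81 -0.3   1.85  0.42  0.55 -0.08] gap 0.0278 F [ 0.4 -0.1  1. ]
```

```bash
python3 -m creep '[[[0,0,0.0005],[0,0,0],0.42],[[0,0,0.0005],[0,0,0],0.42],[[0,0,0],[0,0,0],0.42],[[0,0,-0.005],[0,0,0],0.42],[[0,0,-0.04],[0,0,0],0.42],[[0,0,-0.08],[0,0,0],0.42],[[0,0,-0.12],[0,0,0],0.6],[[0,0,-0.16],[0,0,0],0.8]]';python3 -m creep '[[[0.03,-0.03,-0.05],[0,0,0],1],[[0.07,-0.07,-0.08],[0,0,0],1],[[0.1,-0.1,-0.1],[0,0,0],1],[[0.15,-0.1,-0.1],[0,0,0],1],[[0.2,-0.1,-0.1],[0,0,0],1],[[0.25,-0.1,-0.1],[0,0,0],1],[[0.25,-0.1,-0.1],[0,0,0],1],[[0.25,-0.1,-0.1],[0,0,0],1]]';  python3 - <<'E'
from h import *
b=eyes.snapshot("side");a=eyes.snapshot("top")
cv2.imwrite("pics/f1.png",a[:,:,::-1]);cv2.imwrite("pics/f2.png",cv2.resize(b[120:390,200:480],None,fx=2.2,fy=2.2)[:,:,::-1])
s=monitor.read_state();print(s["time_s"],s["ee_pos"],s["wrist_force"])
E
```

```text
time_s: 38.9
ee_pos: [0.6559, -0.1402, 0.1957]
orientation: [-3.142, -0.0, 1.746]
wrist_force: [0.2, 0.0, 0.1]
finger_gap: 0.0506
time_s: 39.7
ee_pos: [0.5132, 0.0919, 0.2946]
orientation: [3.14, -0.001, 1.752]
wrist_force: [0.2, -1.6, -0.3]
finger_gap: 0.0928
39.8 [0.51403236 0.08808516 0.29400343] [-0.18653178  0.06608202  0.09767536]
```

View pics/f1.png

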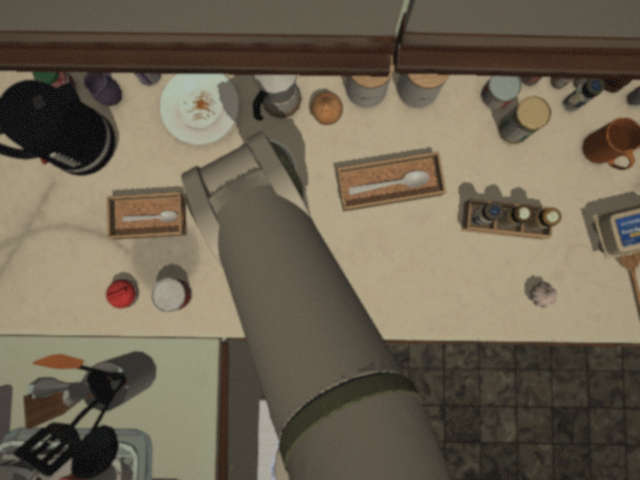

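View pics/f2.png

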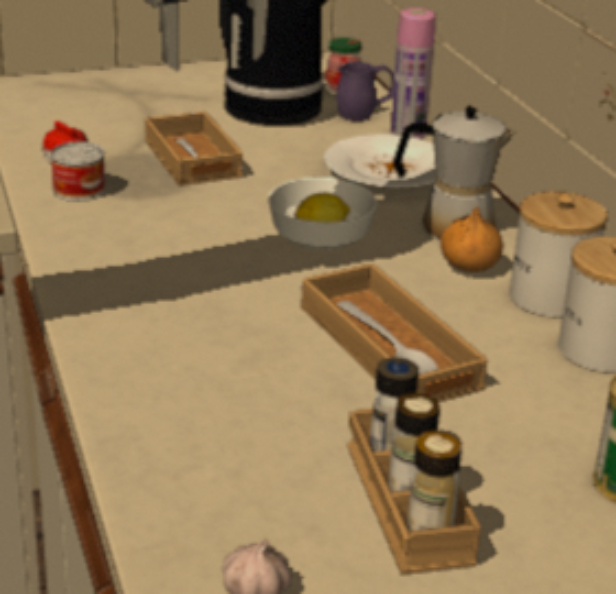

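All five are in place: the spoon at top (390,183), the teaspoon (150,216), the jars (522,213) and (549,217), and the lemon in the bowl. The tin is still at (170,294), and the arm is high and free of everything.

```bash
python3 -c "
from plant import hand_in
print(hand_in())"
```

```text
the job is handed in; nothing more can be done
None
```

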